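# Load the warming plate and key in its program

## Robot

A 6-joint arm with a two-finger parallel gripper is mounted at the origin on the work surface. World frame = base frame: x ahead of the robot, y to its left, z up, the work surface at z = 0. Lengths are in m, angles in rad, forces in N, time in s.
With the tool pointing down it reaches from about 0.275 to 0.825 m from the base axis. Payload 5.2 kg.
Tool frame: the origin (TCP) lies at the very end of the fingers, on their centre line; the grasp point (between the pads) lies 19 mm behind it; z points along the fingers, y is the direction in which the jaws open and shut (so a half turn about z gives the same grasp; the last joint's range is limited). The gripper opens to 93 mm and grips with 3 to 60 N. Pads are 15 mm wide; open, the fingers measure 128 mm over their backs; the gripper's body (75 mm by 188 mm) begins 65 mm behind the grasp point.
Start: joints at [0.941, 0.259, 1.535, -0, 1.348, -0.203], TCP at [0.228, 0.501, 0.219] pointing down, gripper open.
Joint ranges: [-3.14, 3.14], [-0.91, 2.08], [0.19, 2.58], [-1.22, 4.36], [0.22, 2.71], [-3.12, 3.12]. Speed limits (rad/s): [2.57, 2.57, 3.14, 3.14, 3.14, 3.14].

## Interface

Orientations are given as [roll, pitch, yaw] about the fixed x, y, z axes, in that order (R = Rz(yaw) Ry(pitch) Rx(roll)).
In Python, from workcell import status, eyes, ticket gives the robot as it stands.
- The arm moves only by the tool arm_command, never from a script. Its argument "series" is one flat list of numbers, 7 for each row, row after row: the shift along the tool's x, y, z in m, then the turn, a rotation vector about the tool's x, y, z in rad, then the closure, from -1 (fully open) to 1 (shut). A call has 1 to 5 rows; each row is the pose to reach, as a shift and turn from the pose commanded when the call began, along the tool's axes at that moment; what a row does not reach only later rows make up. A row lasts 1/8 s, in which the tool goes at most 62.5 mm and 10.7 degrees, less where a joint would pass 70% of its speed; a pose out of reach is approached as far as the arm can. A call with a gripper value outside its range is refused whole. The fingers move at their own pace and stop on an object; the grip force is fixed at half the most. Time passes only in rows, so rows that repeat a pose let the fingers close. It gives the time, the measured TCP pose, the force and the opening at its end, in the units of the state.
- status.observe(): the state, without advancing time (a new reading comes with each control period).
- eyes.snapshot(name): name is "scene" or "top" or "wrist"; returns (picture, depth): 420x560x3 uint8, red, green, blue; 420x560 float32, m along the optical axis (not along the pixel's ray), 0 where there is no reading.
- eyes.camera_params(name): a dict with "vfov" (degrees; the focal length in pixels is half the picture's height over the tangent of half this angle, whatever the lens; pixels are square), "cx", "cy" (the principal point, pixels), "dist" ([k1, k2, p1, p2, k3] as OpenCV has them; the pictures are not rectified), "eye" and "attitude" of the camera in the world; the wrist camera has in their place "hand_eye" (4x4, takes a point from camera to tool coordinates, whose origin is the TCP and whose axes are the flange's). Camera axes: x right, y up, looking along -z (the intrinsics and any distortion apply to the point x, -y, -z); pixel columns grow to the right and rows downward; lengths in m; the calibration is good to about 2 mm. A picture is of the moment at which its call begins: read the wrist's pose just before it. camera_params takes no time and is no camera call.
- ticket.job_done(): hands the job in, once; it reports no verdict.
The state is a dict: "time_s": time; "joint_pos": joint angles; "qd": joint speeds; "joint_torque": joint torques, N m; "tool_pos": TCP position; "ee_rot": TCP orientation; "ft_force": force on the tool from outside, world axes, zero at the start; "wrist_torque": the same for the moment, N m; "gripper_width": finger opening in m.
Only numpy, scipy, OpenCV 4.12 (cv2) and the standard library are available. Lean on these libraries where they do the work, as an engineer would, in place of code of your own. Each camera call takes 0.05 s, during which the arm holds its last target.

## Task

Stand the loose rabbit and the loose duck upright in the trays on the warming plate, each in the tray that already holds one of its kind, setting them down gently and without upsetting the pieces and bottles around. Then start the plate on its keypad: press the blue key, then the yellow, then the green, one at a time, each fully down and all the way up again before the next; never press the red key, and press no key until both pieces are in.

Things in the scene. Friction and masses are not known exactly. Their poses are not given: they have to be found in the camera images.
- rabbit: The loose white porcelain rabbit with two golden ears, 76 mm tall; round body 42 mm across from 7 to 36 mm above its underside, small head above (27 mm across). Stands upright; origin at the centre of its flat underside, z up, x the way it faces. 
- duck: The loose blue-glazed porcelain duck with an orange beak, 65 mm tall; round body 42 mm across from 7 to 34 mm above its underside, small head above (29 mm across). Stands upright; origin at the centre of its flat underside, z up, x the way it faces. 
- rabbit_first: The rabbit that already stands in a tray, towards the +x end of the tray: white porcelain rabbit with two golden ears, 76 mm tall; round body 42 mm across from 7 to 36 mm above its underside, small head above (27 mm across). Stands upright; origin at the centre of its flat underside, z up, x the way it faces. 
- duck_first: The duck that already stands in a tray, towards the +x end of the tray: blue-glazed porcelain duck with an orange beak, 65 mm tall; round body 42 mm across from 7 to 34 mm above its underside, small head above (29 mm across). Stands upright; origin at the centre of its flat underside, z up, x the way it faces. 
- tray_rabbit: terracotta tray on the warming plate, outer 200 (x) x 108 (y) mm, 12 mm high, walls and floor 5 mm thick (inside 190 x 98 mm, floor 5 mm above the origin); fixed. Origin at the centre of its underside. The two trays look alike; this is the one with a rabbit standing in it.
- tray_duck: terracotta tray on the warming plate, outer 200 (x) x 108 (y) mm, 12 mm high, walls and floor 5 mm thick (inside 190 x 98 mm, floor 5 mm above the origin); fixed. Origin at the centre of its underside. The two trays look alike; this is the one with a duck standing in it.
- warmer: Low steel warming plate, 250 x 250 mm, 20 mm high, that carries both trays side by side along its y; fixed. Origin at the centre of its underside.
- console: Grey keypad console of the warming plate, 170 (x) x 135 (y) mm, 37 mm high, fixed; origin on its underside, 15 mm from the middle. Four round keys on its top in a 2 x 2 field, 58 mm apart along x and 60 mm along y, and a dark display at the +x edge. Which key is where changes.
- key_blue (a joint): Travel of the blue spring key, m: 0 up, 0.006 fully down; pressed straight down, about 4 N.
- key_blue_top (a point): Centre of the top of the blue key, a round plastic cap 28 mm across in a black housing; moves with the key.
- key_yellow (a joint): Travel of the yellow spring key, m: 0 up, 0.006 fully down; pressed straight down, about 4 N.
- key_yellow_top (a point): Centre of the top of the yellow key, a round plastic cap 28 mm across in a black housing; moves with the key.
- key_green (a joint): Travel of the green spring key, m: 0 up, 0.006 fully down; pressed straight down, about 4 N.
- key_green_top (a point): Centre of the top of the green key, a round plastic cap 28 mm across in a black housing; moves with the key.
- key_red (a joint): Travel of the red spring key, m: 0 up, 0.006 fully down; pressed straight down, about 4 N. This is the stop key.
- key_red_top (a point): Centre of the top of the red key, a round plastic cap 28 mm across in a black housing; moves with the key.
- paint_jar: Bystander: small glass jar, red lid, 42 mm across, 42 mm tall; loose. Origin at the centre of its underside.
- amber_bottle: Bystander: amber glass bottle, black cap, 32 mm across, 70 mm tall; loose. Origin at the centre of its underside.
- egg_cup: Bystander: white ceramic cup, 48 mm across, 50 mm tall; loose. Origin at the centre of its underside.
- spray_bottle: Bystander: white bottle, red cap, 40 mm across, 110 mm tall; loose. Origin at the centre of its underside.
- brush: Bystander: slim artist brush lying flat, 170 mm long, wooden handle; loose. Origin near its middle.
- glass_jar: Bystander: glass jar, brass lid, 60 mm across, 70 mm tall; loose. Origin at the centre of its underside.

How it is judged:
By the outcome, as a careful person would: the job done as asked, in the order asked, and still so for the second after the job is handed in, with the robot touching nothing.
It also fails if it takes over 64 s, if anything falls off the work surface, if the arm or the gripper's body presses on something with over 40 N, if the wrist force passes 120 N, or if a joint passes its speed limit or range.

## Working session

There is one attempt and no reset: what is moved stays moved. The work goes in short steps, Python scripts to look and compute and a tool call to move; the robot and the scene stay as the last step left them, time stands still between calls to the robot, and variables do not carry over. Pictures are saved under pics/ and viewed, and the job is handed in when it is done.

Besides the shell and the picture viewer there is one more tool, called after "Emit:" as name(argument=value, ...) on one line, values as JSON. arm_command: Moves the arm, as the interface text tells. Its arguments: {"type":"object","properties":{"series":{"type":"array"}},"required":["series"]}

```bash
mkdir -p pics; ls; python3 - <<'E'
from workcell import status, eyes, ticket
import cv2, numpy as np
print(status.observe())
for n in ["scene","top","wrist"]:
    print(n, eyes.camera_params(n))
    p,d=eyes.snapshot(n)
    cv2.imwrite(f"pics/{n}0.png",p[:,:,::-1]); np.savez(f"pics/{n}0.npz",p=p,d=d)
E
```

```text
pics
{'time_s': 0.0, 'joint_pos': array([ 9.41184456e-01,  2.59349908e-01,  1.53605373e+00, -4.67828173e-05,
        1.34797662e+00, -2.02793779e-01]), 'qd': array([-0.0008584 , -0.00087768,  0.00102182,  0.00174929,  0.00254468,
       -0.00089397]), 'joint_torque': array([ 2.08461097e-04, -4.37292874e+01, -2.84008902e+01,  7.18443445e-02,
        4.13689180e-02, -9.07806839e-05]), 'tool_pos': array([0.22735965, 0.50022509, 0.21782576]), 'ee_rot': array([-3.13983249e+00, -3.15363720e-04,  2.71478466e+00]), 'ft_force': array([-0.54482709,  0.84016741,  0.43621325]), 'wrist_torque': array([-0.03015203, -0.01241536,  0.031002  ]), 'gripper_width': 0.09279610131619512}
scene {'vfov': 43.60908264239507, 'cx': 285.1056902623416, 'cy': 204.6139889189377, 'dist': array([-0.10250694,  0.        ,  0.        ,  0.        ,  0.        ]), 'eye': array([ 1.17992361, -0.58431487,  1.14754051]), 'attitude': array([ 0.64426072, -0.00086426,  0.77182449])}
top {'vfov': 49.79514437123794, 'cx': 277.656920256, 'cy': 209.78837562082987, 'dist': array([-0.03007002,  0.        ,  0.        ,  0.        ,  0.        ]), 'eye': array([ 0.43746851, -0.01594806,  1.05142153]), 'attitude': array([ 0.19645775,  0.02892362, -1.59555068])}
wrist {'vfov': 69.20168310669315, 'cx': 279.7506158908594, 'cy': 206.4655414165396, 'dist': array([-0.06473616,  0.        ,  0.        ,  0.        ,  0.        ]), 'hand_eye': array([[ 1.49972422e-03,  9.67270256e-01,  2.53743970e-01,
         7.02058860e-02],
       [ 9.99998832e-01, -1.52563426e-03, -9.46695367e-05,
         4.63950187e-04],
       [ 2.95549468e-04,  2.53743816e-01, -9.67271414e-01,
        -1.64669808e-01],
       [ 0.00000000e+00,  0.00000000e+00,  0.00000000e+00,
         1.00000000e+00]])}
```

View pics/scene0.png

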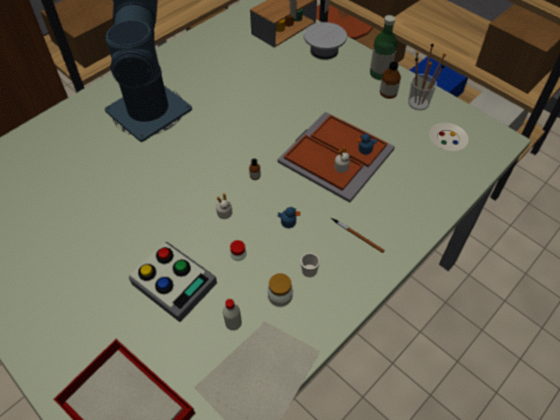

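View pics/top0.png

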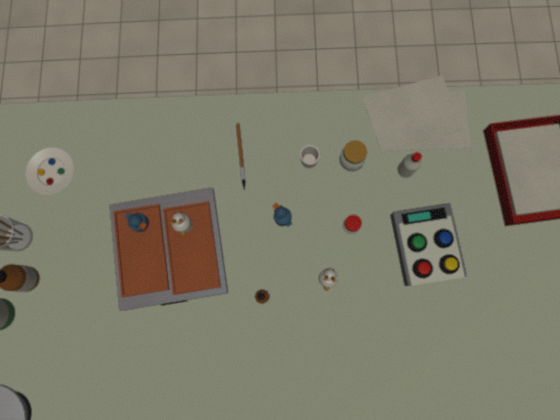

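View pics/wrist0.png

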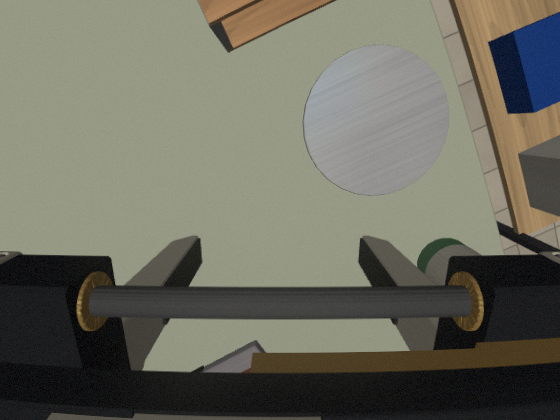

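The top view shows the loose rabbit at about (329,278), the loose duck at (283,215), the trays at (140,250) for duck and (190,250) for rabbit, and the console at (428,245).

```bash
cat > h.py <<'E'
from workcell import status, eyes, ticket
import cv2, numpy as np
from scipy.spatial.transform import Rotation as R
def K(c):
    f=210/np.tan(np.radians(c['vfov'])/2); return np.array([[f,0,c['cx']],[0,f,c['cy']],[0,0,1]])
def Tcam(n,st=None):
    c=eyes.camera_params(n); T=np.eye(4)
    if n=='wrist':
        W=np.eye(4); W[:3,:3]=R.from_euler('xyz',st['ee_rot']).as_matrix(); W[:3,3]=st['tool_pos']
        return W@c['hand_eye']
    T[:3,:3]=R.from_euler('xyz',c['attitude']).as_matrix(); T[:3,3]=c['eye']; return T
def cloud(n,d,T):
    c=eyes.camera_params(n); h,w=d.shape
    u,v=np.meshgrid(np.arange(w),np.arange(h))
    q=cv2.undistortPoints(np.stack([u,v],-1).reshape(-1,1,2).astype(np.float64),K(c),c['dist']).reshape(h,w,2)
    P=np.stack([q[...,0]*d,-q[...,1]*d,-d],-1)
    W=P@T[:3,:3].T+T[:3,3]; W[d<=0]=np.nan
    return W
def proj(n,X,T):
    c=eyes.camera_params(n); p=(np.atleast_2d(X)-T[:3,3])@T[:3,:3]
    p=p*[1,-1,-1]
    return cv2.projectPoints(p,np.zeros(3),np.zeros(3),K(c),c['dist'])[0].reshape(-1,2)
E
python3 - <<'E'
from h import *
for n in ['top','scene']:
    z=np.load(f'pics/{n}0.npz'); W=cloud(n,z['d'],Tcam(n)); p=z['p']
    np.save(f'pics/{n}W.npy',W)
    pts={'top':dict(rab=(329,278),duck=(283,215),r1=(181,223),d1=(138,222),blue=(445,238),yel=(450,264),green=(418,242),red=(424,268),table=(300,350),jar=(353,223),amber=(262,296),cup=(310,156),spray=(412,162),glass=(354,152)),
     'scene':dict(rab=(224,208),duck=(289,217),r1=(343,162),d1=(366,145),blue=(163,285),yel=(146,270),green=(181,267),red=(164,255),table=(150,180),amber=(255,170))}[n]
    for k,(u,v) in pts.items():
        w=W[v-1:v+2,u-1:u+2].reshape(-1,3); print(n,k,np.round(np.nanmedian(w,0),3))
p=np.load('pics/top0.npz')['p'][:,:,::-1]
a=cv2.resize(p[120:310,220:380],None,fx=4,fy=3.9999,interpolation=cv2.INTER_CUBIC)
cv2.imwrite('pics/cropA.png',cv2.resize(p[180:310,240:380],(700,650//1 if 0 else 600)))
s=np.load('pics/scene0.npz')['p'][:,:,::-1]
cv2.imwrite('pics/cropB.png',cv2.resize(s[150:290,190:350],(686,600),interpolation=cv2.INTER_CUBIC))
E
```

```text
top rab [ 0.482 -0.1    0.06 ]
top duck [ 0.623 -0.004  0.061]
top r1 [0.608 0.22  0.074]
top d1 [0.612 0.314 0.087]
top blue [ 0.561 -0.358  0.06 ]
top yel [ 0.504 -0.364  0.058]
top green [ 0.555 -0.298  0.059]
top red [ 0.497 -0.306  0.059]
top table [ 0.326 -0.033 -0.001]
top jar [ 0.603 -0.161  0.043]
top amber [0.447 0.046 0.069]
top cup [ 0.777 -0.072  0.002]
top spray [ 0.729 -0.292  0.085]
top glass [ 0.761 -0.169  0.07 ]
scene rab [ 0.499 -0.111  0.052]
scene duck [ 0.638 -0.012  0.045]
scene r1 [0.627 0.214 0.066]
scene d1 [0.63  0.313 0.064]
scene blue [ 0.57  -0.367  0.062]
scene yel [ 0.508 -0.37   0.059]
scene green [ 0.562 -0.305  0.058]
scene red [ 0.506 -0.313  0.059]
scene table [ 0.241 -0.172  0.001]
scene amber [0.46  0.038 0.044]
```

View pics/cropB.png

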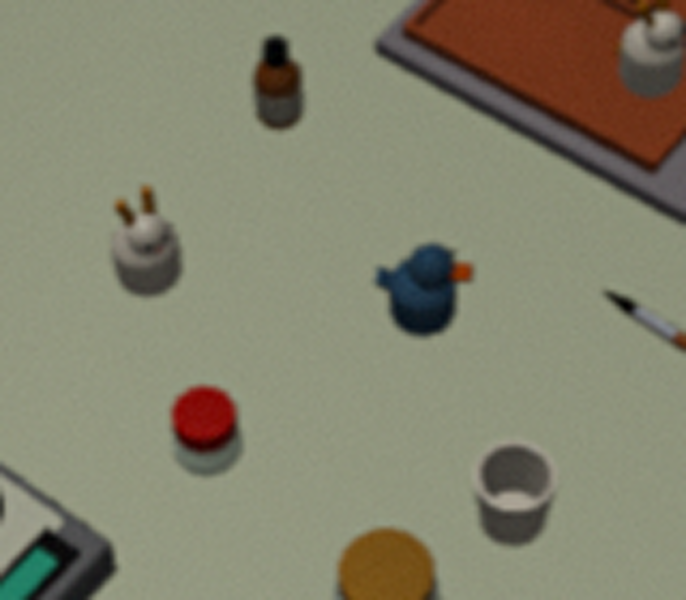

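View pics/cropA.png

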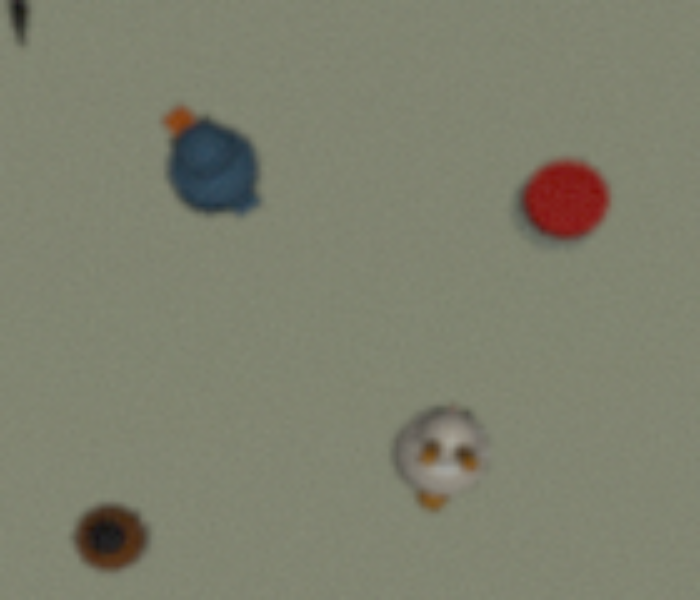

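The loose rabbit and duck are both standing upright on the table. In crop A the rabbit's tail is at its lower side, and the duck faces up-left. Now fitting precise positions.

```bash
cat > fit.py <<'E'
from h import *
from scipy.optimize import least_squares
def fitc(P,c0,r,free=False):
    # robust circle
    f=lambda x: np.hypot(P[:,0]-x[0],P[:,1]-x[1])-(x[2] if free else r)
    s=least_squares(f,list(c0)+([r] if free else []),loss='soft_l1',f_scale=.001)
    return s.x, np.sqrt(np.mean(s.fun**2)) if 0 else np.median(np.abs(f(s.x)))
if __name__=='__main__':
    W={n:np.load(f'pics/{n}W.npy').reshape(-1,3) for n in ['top','scene']}
    ob=dict(rab=((.490,-.103),.021,.010,.034),duck=((.63,-.007),.021,.010,.032),jar=((.603,-.161),.021,.01,.03),amber=((.45,.045),.016,.01,.04),
      r1=((.618,.220),.021,.037,.058),d1=((.62,.316),.021,.037,.056))
    for k,(c,r,z0,z1) in ob.items():
        for n in W:
            w=W[n]; m=(np.hypot(w[:,0]-c[0],w[:,1]-c[1])<r+.02)&(w[:,2]>z0)&(w[:,2]<z1)
            P=w[m]
            if len(P)<6: print(k,n,len(P));continue
            print(k,n,len(P),np.round(fitc(P,c,r)[0],4),'free',np.round(fitc(P,c,r,True)[0],4),'med',np.round(np.median(P,0),3))
    for n in W:
        w=W[n].reshape(420,560,3); p=np.load(f'pics/{n}0.npz')['p']
        hsv=cv2.cvtColor(p,cv2.COLOR_RGB2HSV)
        reg=(abs(w[...,0]-.535)<.08)&(abs(w[...,1]+.335)<.08)&(w[...,2]>.045)&(hsv[...,1]>140)&(hsv[...,2]>60)
        for k,(a,b) in dict(blue=(105,130),yel=(20,35),green=(50,80),red=(0,8)).items():
            m=reg&(hsv[...,0]>=a)&(hsv[...,0]<=b); q=w[m]; 
            if m.sum(): print(n,k,m.sum(),np.round(np.median(q,0),4),np.round((np.percentile(q,97,axis=0)+np.percentile(q,3,axis=0))/2,4))
        # plate edges
        m=(w[...,2]>.014)&(w[...,2]<.04)&(w[...,1]>.1)&(w[...,1]<.45)&(w[...,0]>.4)&(w[...,0]<.75)
        q=w[m][:,:2].astype(np.float32); print(n,'plate',cv2.minAreaRect(q*1000))
        print('table z',np.nanmedian(w[300:400,100:300,2]) if n=='top' else np.nanmedian(w[150:200,30:100,2]))
        m=(hsv[...,0]<12)&(hsv[...,1]>120)&(w[...,1]>.1)&(w[...,1]<.45)&(w[...,0]>.4)&(w[...,0]<.75)
        q=w[m]; 
        for s,lab in ((q[:,1]<.26,'lo'),(q[:,1]>.27,'hi')):
            print(n,'tray',lab,cv2.minAreaRect((q[s][:,:2]*1000).astype(np.float32)))
E
python3 fit.py
```

```text
rab top 37 [ 0.4829 -0.1007] free [ 0.4848 -0.1049  0.025 ] med [ 0.466 -0.089  0.018]
rab scene 89 [ 0.4841 -0.1019] free [ 0.4845 -0.1021  0.0206] med [ 0.5   -0.114  0.024]
duck top 21 [ 0.6287 -0.0012] free [ 0.6284 -0.0011  0.0207] med [0.609 0.006 0.023]
duck scene 81 [ 0.6278 -0.0028] free [ 0.6282 -0.0033  0.0205] med [ 0.642 -0.018  0.023]
jar top 47 [ 0.6075 -0.1623] free [ 0.6065 -0.1613  0.0198] med [ 0.592 -0.148  0.015]
jar scene 73 [ 0.6034 -0.1616] free [ 0.6059 -0.1635  0.0184] med [ 0.619 -0.175  0.017]
amber top 23 [0.4477 0.0489] free [0.4477 0.0489 0.0159] med [0.447 0.039 0.031]
amber scene 87 [0.448  0.0471] free [0.448  0.047  0.0159] med [0.459 0.037 0.026]
r1 top 63 [0.6146 0.2283] free [0.6162 0.2309 0.0236] med [0.598 0.216 0.044]
r1 scene 80 [0.614 0.226] free [0.6144 0.2252 0.0203] med [0.625 0.21  0.046]
d1 top 38 [0.6202 0.3283] free [0.6196 0.3275 0.0201] med [0.609 0.311 0.045]
d1 scene 68 [0.6192 0.325 ] free [0.6193 0.3248 0.0208] med [0.632 0.309 0.046]
top blue 130 [ 0.563  -0.3583  0.0588] [ 0.5628 -0.3606  0.056 ]
top yel 154 [ 0.5048 -0.3653  
[... 468 characters left out ...]
1), (199.50518798828125, 119.53309631347656), 7.330392837524414)
scene blue 91 [ 0.5638 -0.3627  0.0592] [ 0.5625 -0.3618  0.0557]
scene yel 99 [ 0.5061 -0.3696  0.0585] [ 0.5029 -0.3693  0.0563]
scene green 79 [ 0.5566 -0.303   0.0588] [ 0.5555 -0.3028  0.0588]
scene red 88 [ 0.4986 -0.3098  0.059 ] [ 0.4984 -0.3099  0.0586]
scene plate ((563.2343139648438, 264.05706787109375), (252.86849975585938, 255.1103057861328), 7.669152736663818)
table z 0.000386596792642413
scene tray lo ((562.4019775390625, 208.72042846679688), (204.14450073242188, 120.6789321899414), 6.167082786560059)
scene tray hi ((560.3925170898438, 319.7423095703125), (202.6807861328125, 120.0636978149414), 6.699928283691406)
```

Emit:
arm_command(series=[-0.032, -0.029, 0.002, 0, 0, 0, -1, -0.064, -0.059, 0.004, 0, 0, 0, -1, -0.097, -0.088, 0.006, 0, 0, 0, -1, -0.129, -0.118, 0.008, 0, 0, 0, -1, -0.161, -0.147, 0.01, 0, 0, 0, -1])

```text
time_s: 0.78
tool_pos: [0.3135, 0.2988, 0.2085]
ee_rot: [-3.141, -0.0, 2.715]
ft_force: [-0.0, -0.2, -0.0]
gripper_width: 0.0933
```

Emit:
arm_command(series=[-0.032, -0.029, 0.002, 0, 0, 0, -1, -0.064, -0.059, 0.004, 0, 0, 0, -1, -0.097, -0.088, 0.006, 0, 0, 0, -1, -0.129, -0.118, 0.008, 0, 0, 0, -1, -0.161, -0.147, 0.01, 0, 0, 0, -1])

```text
time_s: 1.4
tool_pos: [0.3993, 0.0984, 0.1986]
ee_rot: [3.141, 0.0, 2.715]
ft_force: [1.0, -0.2, 0.9]
gripper_width: 0.0929
```

Emit:
arm_command(series=[-0.032, -0.029, 0.002, 0, 0, -0.047, -1, -0.064, -0.059, 0.004, 0, 0, -0.094, -1, -0.097, -0.088, 0.006, 0, 0, -0.141, -1, -0.129, -0.118, 0.008, 0, 0, -0.188, -1, -0.161, -0.147, 0.01, 0, 0, -0.2356, -1])

```text
time_s: 2.02
tool_pos: [0.485, -0.1021, 0.1884]
ee_rot: [3.141, -0.0, 2.952]
ft_force: [1.4, -0.5, -0.1]
gripper_width: 0.093
```

```bash
cat > go.py <<'E'
from h import *
def shift(st,X,yaw):
    """tool-axis shift and turn from measured pose to TCP at X, pointing down, yaw"""
    Rm=R.from_euler('xyz',st['ee_rot']); G=R.from_euler('xyz',[np.pi,0,yaw])
    return np.round(Rm.inv().apply(np.array(X)-st['tool_pos']),4), np.round((Rm.inv()*G).as_rotvec(),4)
def say():
    s=status.observe(); print('t',round(s['time_s'],3),'pos',np.round(s['tool_pos'],4),'rpy',np.round(s['ee_rot'],4),'f',np.round(s['ft_force'],2),'w',round(s['gripper_width'],4),'q',np.round(s['joint_pos'],2)); return s
E
python3 - <<'E'
from go import *
s=say()
p,d=eyes.snapshot('wrist'); np.savez('pics/w1.npz',p=p,d=d); cv2.imwrite('pics/w1.png',p[:,:,::-1])
W=cloud('wrist',d,Tcam('wrist',s)); np.save('pics/w1W.npy',W)
E
```

```text
t 2.025 pos [ 0.485  -0.1021  0.1884] rpy [ 3.1413e+00 -4.0000e-04  2.9516e+00] f [ 1.41 -0.47 -0.12] w 0.093 q [-0.43  0.18  1.71  0.    1.25 -1.81]
```

View pics/w1.png

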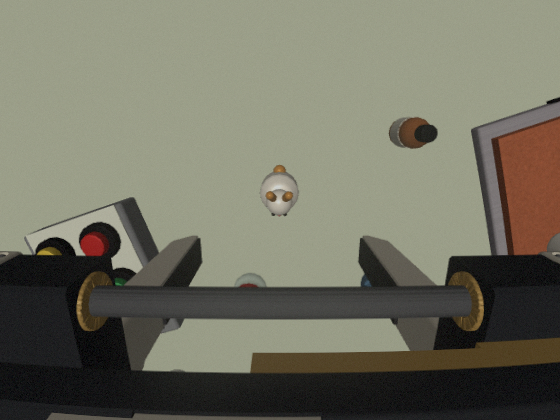

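```bash
python3 - <<'E'
from fit import *
W=np.load('pics/w1W.npy').reshape(-1,3)
c=(.484,-.102)
for z0,z1 in ((.012,.034),(.038,.055)):
    m=(np.hypot(W[:,0]-c[0],W[:,1]-c[1])<.04)&(W[:,2]>z0)&(W[:,2]<z1); P=W[m]
    print(len(P),fitc(P,c,.021),fitc(P,c,.021,True))
Wr=W.reshape(420,560,3); p=np.load('pics/w1.npz')['p']; h=cv2.cvtColor(p,cv2.COLOR_RGB2HSV)
m=(np.hypot(Wr[...,0]-c[0],Wr[...,1]-c[1])<.04)&(h[...,1]>130)&(Wr[...,2]>.005)
v,u=np.nonzero(m)
lab=cv2.connectedComponentsWithStats(m.astype(np.uint8))
for i in range(1,lab[0]):
    if lab[2][i,4]>10: print(lab[2][i],np.round(np.nanmedian(Wr[lab[1]==i],0),4))
E
```

```text
178 (array([ 0.48323106, -0.10239404]), np.float64(0.000745394252218843)) (array([ 0.48179017, -0.10206215,  0.01972942]), np.float64(0.0008463949986602486))
502 (array([ 0.49263768, -0.10427751]), np.float64(0.003027067876469931)) (array([ 0.48635815, -0.10294868,  0.01564466]), np.float64(0.0020938009632356785))
[274 165  11   7  60] [ 0.4602 -0.0974  0.0158]
[266 192   8   7  43] [ 0.4757 -0.1095  0.0737]
[283 192   9   9  58] [ 0.4795 -0.0931  0.0734]
[ 291  351  149   22 1891] [ 0.4676 -0.076   0.3006]
[296 353   6   8  19] [ 0.464  -0.0933  0.2982]
[266 358   7  10  22] [ 0.4631 -0.0996  0.3   ]
[278 359  17  14  74] [ 0.4636 -0.0961  0.3013]
[252 361   9  12  33] [ 0.4626 -0.1021  0.3011]
[269 363   9  10  22] [ 0.4635 -0.0986  0.3017]
```

The wrist view shows the rabbit at (280,190), tail up and ears down, centred between the fingers and square to the jaws. Descending now.

Emit:
arm_command(series=[0.0015, 0, 0.045, 0, 0, 0, -1, 0.0015, 0, 0.09, 0, 0, 0, -1, 0.0015, 0, 0.13, 0, 0, 0, -1, 0.0015, 0, 0.16, 0, 0, 0, -1, 0.0015, 0, 0.17, 0, 0, 0, -1])

```text
time_s: 2.7
tool_pos: [0.4818, -0.0996, 0.0169]
ee_rot: [3.141, -0.004, 2.95]
ft_force: [-0.7, 0.0, 0.5]
gripper_width: 0.0929
```

Emit:
arm_command(series=[0, 0, 0.0045, 0, 0, 0, -1, 0, 0, 0.0085, 0, 0, 0, -1, 0, 0, 0.0085, 0, 0, 0, -1])

```text
time_s: 3.08
tool_pos: [0.4838, -0.1006, 0.0108]
ee_rot: [-3.141, 0.001, 2.95]
ft_force: [-0.8, -0.7, 0.0]
gripper_width: 0.0928
```

```bash
python3 - <<'E'
from go import *
s=say()
p,d=eyes.snapshot('wrist'); cv2.imwrite('pics/w2.png',p[:,:,::-1])
E
```

```text
t 3.075 pos [ 0.4838 -0.1006  0.0108] rpy [-3.1413e+00  1.3000e-03  2.9504e+00] f [-0.76 -0.74  0.05] w 0.0928 q [-0.43  0.41  1.92  0.    0.82 -1.81]
```

View pics/w2.png

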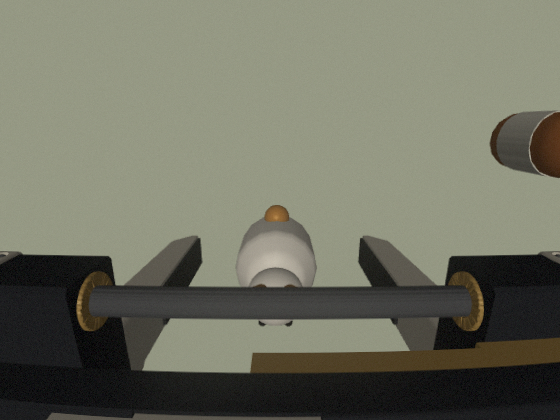

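The rabbit sits between the fingers at about x=276, roughly 1.5 mm left of centre. I'll correct that and close.

Emit:
arm_command(series=[0, -0.0015, 0, 0, 0, 0, -0.4, 0, -0.0015, 0, 0, 0, 0, 0, 0, -0.0015, 0, 0, 0, 0, 0.5, 0, -0.0015, 0, 0, 0, 0, 1, 0, -0.0015, 0, 0, 0, 0, 1])

```text
time_s: 3.75
tool_pos: [0.483, -0.1019, 0.0102]
ee_rot: [-3.142, 0.0, 2.95]
ft_force: [0.9, -0.1, 0.2]
gripper_width: 0.0476
```

Emit:
arm_command(series=[0, 0, 0, 0, 0, 0, 1, 0, 0, 0, 0, 0, 0, 1, 0, 0, 0, 0, 0, 0, 1])

```text
time_s: 4.12
tool_pos: [0.483, -0.1019, 0.0101]
ee_rot: [3.142, -0.0, 2.95]
ft_force: [0.4, -0.4, -1.1]
gripper_width: 0.041
```

```bash
python3 - <<'E'
from go import *
s=say()
p,d=eyes.snapshot('wrist'); cv2.imwrite('pics/w3.png',p[:,:,::-1])
E
```

```text
t 4.125 pos [ 0.483  -0.1019  0.0101] rpy [ 3.1416 -0.      2.9504] f [ 0.4  -0.39 -1.14] w 0.041 q [-0.43  0.41  1.92  0.    0.82 -1.81]
```

View pics/w3.png

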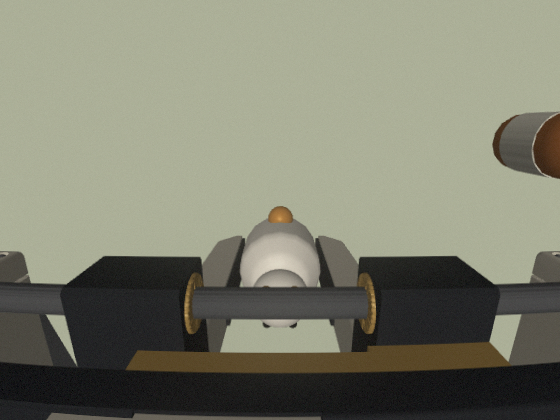

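Gripped at 41 mm. Lifting and carrying.

Emit:
arm_command(series=[0, 0, -0.01, 0, 0, 0, 1, 0, 0, -0.03, 0, 0, 0, 1, 0, 0, -0.06, 0, 0, 0, 1, 0, 0, -0.095, 0, 0, 0, 1, 0, 0, -0.12, 0, 0, 0, 1])

```text
time_s: 4.8
tool_pos: [0.4834, -0.102, 0.1323]
ee_rot: [-3.141, 0.002, 2.951]
ft_force: [-0.4, -0.0, -1.5]
gripper_width: 0.0408
```

Emit:
arm_command(series=[0.001, 0.02, 0, 0, 0, 0, 1, 0.003, 0.05, 0, 0, 0, 0, 1, 0.004, 0.085, 0, 0, 0, 0, 1, 0.006, 0.12, 0, 0, 0, 0, 1, 0.008, 0.155, 0, 0, 0, 0, 1])

```text
time_s: 5.42
tool_pos: [0.5046, 0.0529, 0.1308]
ee_rot: [3.142, 0.001, 2.95]
ft_force: [0.0, -1.0, -0.3]
gripper_width: 0.0412
```

Emit:
arm_command(series=[0.0015, 0.035, 0, 0, 0, -0.066, 1, 0.003, 0.07, 0, 0, 0, -0.132, 1, 0.005, 0.105, 0, 0, 0, -0.2, 1, 0.007, 0.135, 0, 0, 0, -0.265, 1, 0.008, 0.155, 0, 0, 0, -0.331, 1])

```text
time_s: 6.05
tool_pos: [0.5261, 0.2069, 0.1306]
ee_rot: [3.142, 0.0, -2.998]
ft_force: [0.5, 0.5, 0.2]
gripper_width: 0.041
```

```bash
python3 - <<'E'
from go import *
s=say()
p,d=eyes.snapshot('wrist'); cv2.imwrite('pics/w4.png',p[:,:,::-1]);np.savez('pics/w4.npz',p=p,d=d)
W=cloud('wrist',d,Tcam('wrist',s)); np.save('pics/w4W.npy',W)
s=say()
p,d=eyes.snapshot('scene'); cv2.imwrite('pics/s4.png',cv2.resize(p[60:240,180:420,::-1],(800,600)))
print(shift(s,[.526,.205,.06],np.radians(188)))
E
```

```text
t 6.05 pos [0.5261 0.2069 0.1306] rpy [ 3.1415e+00  3.0000e-04 -2.9979e+00] f [0.55 0.5  0.23] w 0.041 q [ 0.18  0.36  1.62  0.    1.16 -1.54]
t 6.1 pos [0.5265 0.2086 0.1306] rpy [ 3.1402e+00  1.0000e-03 -2.9948e+00] f [ 0.15  2.   -0.04] w 0.0411 q [ 0.18  0.36  1.62  0.    1.16 -1.54]
(array([ 0.001 , -0.0036,  0.0706]), array([0.0014, 0.001 , 0.0071]))
```

View pics/w4.png

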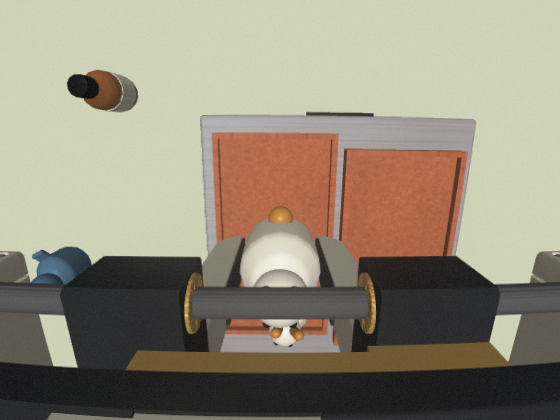

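View pics/s4.png

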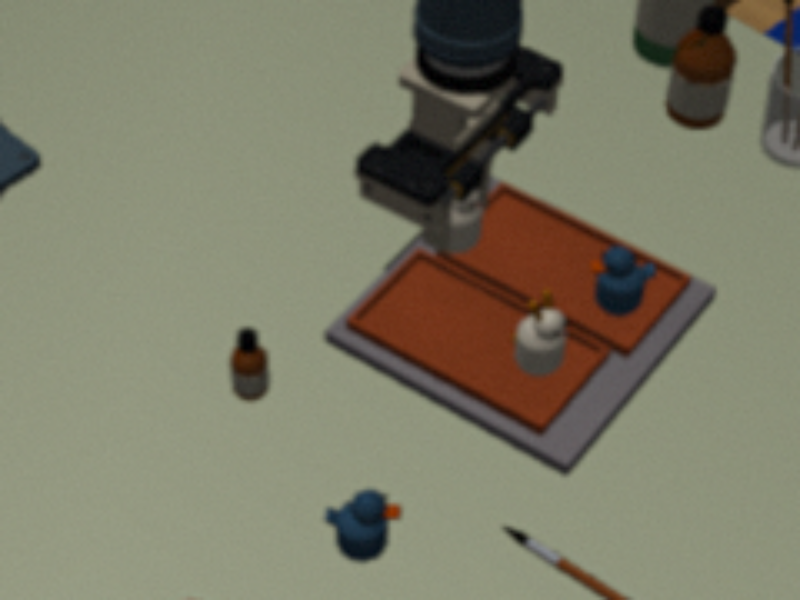

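The wrist view shows the rabbit held over the left (rabbit) tray. The two trays are staggered in x, so I'm measuring the tray's inner near end before lowering.

```bash
python3 - <<'E'
from h import *
W=np.load('pics/w4W.npy'); p=np.load('pics/w4.npz')['p']
for u,v in ((216,135),(333,137),(212,200),(338,200),(275,134),(275,150),(346,152),(462,154),(400,152),(400,170),(204,118),(470,122),(276,345),(285,336),(228,345),(335,345)):
    print((u,v),np.round(np.nanmedian(W[v-1:v+2,u-1:u+2].reshape(-1,3),0),4),p[v,u])
# profile of color/height along column 275 and 400, and row 190
for u in (262,400):
    print(u,[(v,round(float(W[v,u,0]),3),round(float(W[v,u,2]),3),int(p[v,u,0])-int(p[v,u,2])) for v in range(112,165,3)])
print([(u,round(float(W[190,u,1]),3),round(float(W[190,u,0]),3),round(float(W[190,u,2]),3),int(p[190,u,0])-int(p[190,u,2])) for u in list(range(200,225,2))+list(range(322,355,2))+list(range(452,474,2))])
E
cd pics; python3 -c "
import cv2;a=cv2.imread('w4.png');cv2.imwrite('w4c.png',cv2.resize(a[110:260,190:490],(800,400)))"
```

```text
(216, 135) [0.4711 0.1444 0.0307] [186 111  80]
(333, 137) [0.4584 0.2432 0.0306] [171 103  74]
(212, 200) [0.5317 0.1439 0.0187] [177 174 175]
(338, 200) [0.5146 0.2609 0.0183] [172 164 162]
(275, 134) [0.4632 0.1941 0.0309] [182 108  78]
(275, 150) [0.4771 0.1959 0.0234] [182 106  77]
(346, 152) [0.4694 0.2574 0.0281] [107  67  50]
(462, 154) [0.4549 0.3595 0.0304] [171 100  70]
(400, 152) [0.462  0.3034 0.0306] [174 102  74]
(400, 170) [0.478  0.3102 0.0234] [185 108  76]
(204, 118) [0.4586 0.1301 0.0189] [175 174 175]
(470, 122) [0.4258 0.3664 0.0183] [158 153 152]
(276, 345) [0.6829 0.2253 0.019 ] [102  97  95]
(285, 336) [0.6177 0.2251 0.0865] [239 234 223]
(228, 345) [0.6905 0.1746 0.019 ] [157 151 150]
(335, 345) [0.6648 0.2865 0.0304] [173 121 105]
262 [(112, 0.446, -0.001, 26), (115, 0.448, 0.0, 13), (118, 0.452, 0.019, 2), (121, 0.454, 0.019, 3), (124, 0.457, 0.02, 2), (127, nan, nan, 3), (130, 0.462, 0.018, 0), (133, 0.464, 0.031, 88), (136, 0.466, 0.03, 105), (139, 0.469, 0.024, 106), (142, 0.472, 0.023, 103), (145, 0.474, 0.024, 108), (148, 0.477, 0.023, 103), (151, 0.4
[... 1189 characters left out ...]
.253, 0.504, 0.031, 109), (336, 0.257, 0.505, 0.019, 14), (338, 0.259, 0.505, 0.019, 7), (340, 0.261, 0.505, 0.018, 8), (342, 0.262, 0.504, 0.022, 45), (344, 0.261, 0.502, 0.031, 63), (346, 0.263, 0.502, 0.03, 109), (348, 0.265, 0.502, 0.031, 110), (350, 0.269, 0.503, 0.024, 111), (352, 0.27, 0.502, 0.024, 105), (354, 0.272, 0.502, 0.023, 104), (452, 0.364, 0.489, 0.024, 80), (454, 0.363, 0.488, 0.028, 45), (456, 0.363, 0.487, 0.03, 52), (458, 0.365, 0.487, 0.031, 108), (460, 0.367, 0.487, 0.031, 109), (462, 0.377, 0.488, 0.018, 44), (464, 0.379, 0.487, 0.018, 6), (466, 0.393, 0.489, -0.001, 20), (468, 0.396, 0.489, -0.001, 25), (470, 0.398, 0.489, -0.001, 25), (472, 0.4, 0.488, -0.002, 25)]
```

View pics/w4c.png

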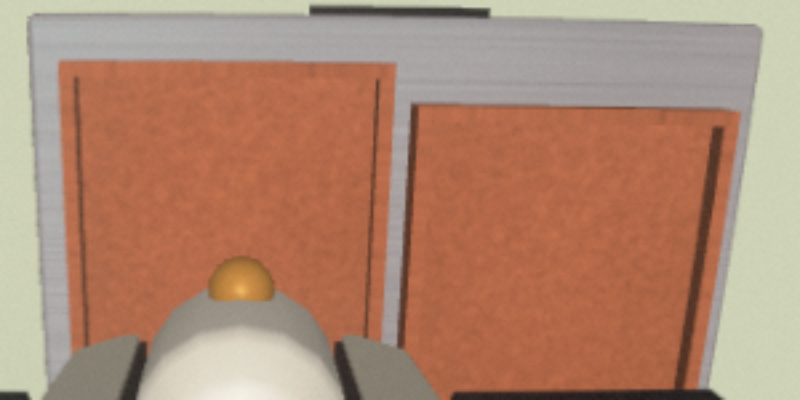

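Emit:
arm_command(series=[0.0047, -0.0055, 0.02, 0, 0, 0, 1, 0.0047, -0.0055, 0.045, 0, 0, 0, 1, 0.0047, -0.0055, 0.07, 0, 0, 0, 1, 0.0047, -0.0055, 0.085, 0, 0, 0, 1, 0.0047, -0.0055, 0.091, 0, 0, 0, 1])

```text
time_s: 6.78
tool_pos: [0.522, 0.1987, 0.0385]
ee_rot: [-3.141, -0.001, -3.003]
ft_force: [-0.4, 0.1, -0.4]
gripper_width: 0.0413
```

Emit:
arm_command(series=[0, 0, 0, 0, 0, 0, 1, 0, 0, 0, 0, 0, 0, 1, 0, 0, 0.001, 0, 0, 0, 1, 0, 0, 0.002, 0, 0, 0, 1, 0, 0, 0.002, 0, 0, 0, 1])

```text
time_s: 7.4
tool_pos: [0.5223, 0.1995, 0.0372]
ee_rot: [-3.142, 0.0, -3.002]
ft_force: [-0.2, 0.2, -0.8]
gripper_width: 0.0409
```

Emit:
arm_command(series=[0, 0, 0.0005, 0, 0, 0, 1, 0, 0, 0.001, 0, 0, 0, 1, 0, 0, 0.001, 0, 0, 0, 1])

```text
time_s: 7.78
tool_pos: [0.5223, 0.1994, 0.0361]
ee_rot: [3.142, -0.0, -3.002]
ft_force: [0.9, 0.5, -0.4]
gripper_width: 0.0412
```

```bash
python3 - <<'E'
from go import *
s=say()
p,d=eyes.snapshot('wrist'); cv2.imwrite('pics/w5.png',p[:,:,::-1])
say()
p,d=eyes.snapshot('scene'); cv2.imwrite('pics/s5.png',cv2.resize(p[60:240,180:420,::-1],(800,600)))
E
```

```text
t 7.775 pos [0.5223 0.1994 0.0361] rpy [ 3.1416e+00 -1.0000e-04 -3.0019e+00] f [ 0.86  0.52 -0.39] w 0.0412 q [ 0.17  0.46  1.73  0.    0.95 -1.55]
t 7.825 pos [0.5223 0.1994 0.0361] rpy [-3.1416e+00 -1.0000e-04 -3.0018e+00] f [-1.2  -0.44 -1.71] w 0.0408 q [ 0.17  0.46  1.73 -0.    0.95 -1.55]
```

View pics/w5.png

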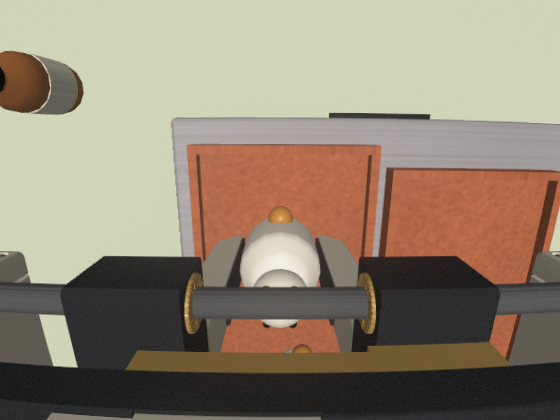

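View pics/s5.png

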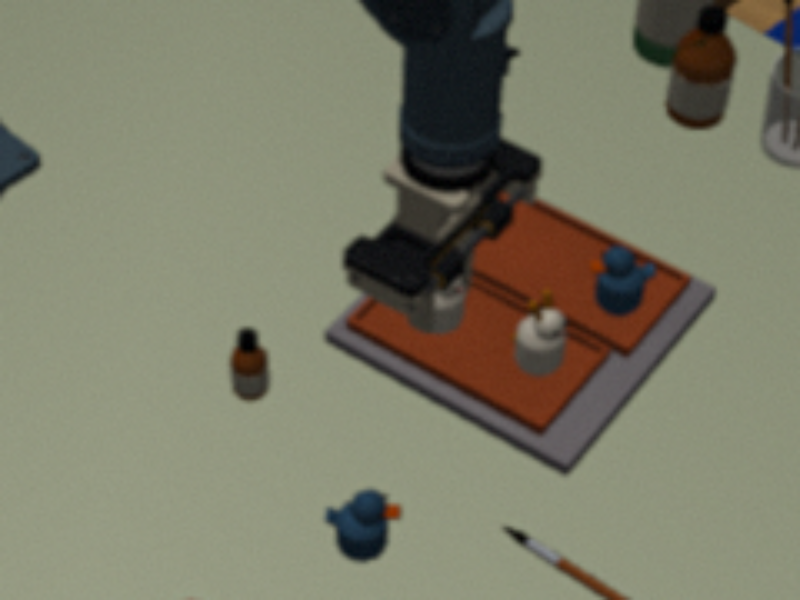

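The rabbit is just above the tray floor inside its tray, about 1 mm to go by calculation. Lowering in small steps.

Emit:
arm_command(series=[0, 0, 0.0003, 0, 0, 0, 1, 0, 0, 0.0006, 0, 0, 0, 1, 0, 0, 0.0008, 0, 0, 0, 1, 0, 0, 0.0008, 0, 0, 0, 1])

```text
time_s: 8.38
tool_pos: [0.5223, 0.1994, 0.0353]
ee_rot: [-3.142, -0.0, -3.002]
ft_force: [-0.3, -0.5, -0.8]
gripper_width: 0.0413
```

Emit:
arm_command(series=[0, 0, 0.0002, 0, 0, 0, 1, 0, 0, 0.0004, 0, 0, 0, 1, 0, 0, 0.0004, 0, 0, 0, 1])

```text
time_s: 8.75
tool_pos: [0.5224, 0.1994, 0.0351]
ee_rot: [-3.142, 0.0, -3.002]
ft_force: [-1.3, -0.1, 2.9]
gripper_width: 0.0411
```

Contact is felt (about 3 N). Opening part way.

Emit:
arm_command(series=[0, 0, 0, 0, 0, 0, 0.1, 0, 0, 0, 0, 0, 0, 0.0, 0, 0, 0, 0, 0, 0, -0.1, 0, 0, 0, 0, 0, 0, -0.25, 0, 0, 0, 0, 0, 0, -0.3])

```text
time_s: 9.38
tool_pos: [0.5223, 0.1994, 0.0349]
ee_rot: [3.142, -0.0, -3.002]
ft_force: [-0.6, -0.5, -0.4]
gripper_width: 0.0599
```

Emit:
arm_command(series=[0, 0, 0, 0, 0, 0, -0.3, 0, 0, -0.005, 0, 0, 0, -0.3, 0, 0, -0.02, 0, 0, 0, -0.3, 0, 0, -0.05, 0, 0, 0, -0.3, 0, 0, -0.09, 0, 0, 0, -0.3])

```text
time_s: 10.0
tool_pos: [0.5219, 0.1993, 0.1262]
ee_rot: [-3.142, -0.001, -3.002]
ft_force: [1.0, 0.1, 0.2]
gripper_width: 0.0609
```

Emit:
arm_command(series=[0, 0, -0.02, 0, 0, 0, -0.3, 0, 0, -0.04, 0, 0, 0, -0.5, 0, 0, -0.045, 0, 0, 0, -1])

```text
time_s: 10.38
tool_pos: [0.5234, 0.1996, 0.1725]
ee_rot: [3.142, 0.004, -3.002]
ft_force: [0.4, -0.0, -0.0]
gripper_width: 0.0758
```

```bash
python3 - <<'E'
from go import *
s=say()
p,d=eyes.snapshot('wrist'); cv2.imwrite('pics/w6.png',p[:,:,::-1])
# duck facing & target
z=np.load('pics/scene0.npz'); W=np.load('pics/sceneW.npy'); h=cv2.cvtColor(z['p'],cv2.COLOR_RGB2HSV)
for n in ('scene','top'):
    z=np.load(f'pics/{n}0.npz'); W=np.load(f'pics/{n}W.npy'); h=cv2.cvtColor(z['p'],cv2.COLOR_RGB2HSV)
    m=(np.hypot(W[...,0]-.628,W[...,1]+.002)<.045)&(h[...,0]<20)&(h[...,1]>150)&(W[...,2]>.02)
    b=np.median(W[m],0)-[.628,-.002,0]; print(n,m.sum(),b,np.degrees(np.arctan2(b[1],b[0])))
s=status.observe()
print(shift(s,[.628,-.002,.18],np.radians(188)))
E
```

```text
t 10.375 pos [0.5234 0.1996 0.1725] rpy [ 3.1415  0.0041 -3.0017] f [ 0.38 -0.04 -0.02] w 0.0758 q [ 0.17  0.31  1.58 -0.    1.25 -1.55]
scene 15 [0.0200899  0.01150327 0.05219774] 29.79501068016453
top 14 [0.01841032 0.01573701 0.05150223] 40.52358117251835
(array([-0.0758, -0.2142, -0.0078]), array([0.0001, 0.0032, 0.0002]))
```

View pics/w6.png

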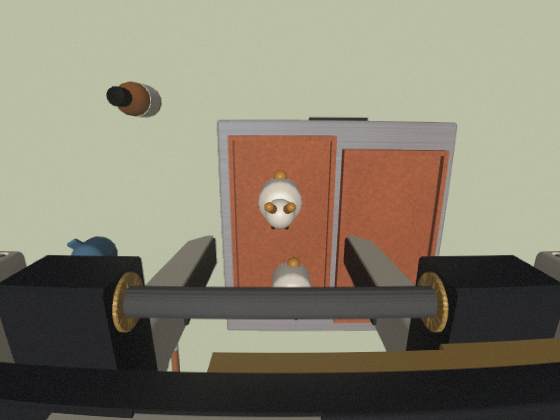

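The rabbit stands upright in the tray at (280,203), clear of its mate at (292,280). On to the duck.

Emit:
arm_command(series=[-0.01, -0.03, 0, 0, 0, -0.09, -1, -0.025, -0.075, 0, 0, 0, -0.19, -1, -0.042, -0.12, 0, 0, 0, -0.29, -1, -0.06, -0.17, 0, 0, 0, -0.39, -1, -0.075, -0.212, 0, 0, 0, -0.471, -1])

```text
time_s: 11.05
tool_pos: [0.6264, -0.0019, 0.169]
ee_rot: [3.141, -0.001, -2.528]
ft_force: [0.2, 0.4, -0.4]
gripper_width: 0.0931
```

Emit:
arm_command(series=[0, 0, 0, 0, 0, 0, -1, 0, 0, 0, 0, 0, 0, -1])

```text
time_s: 11.3
tool_pos: [0.6253, 0.0003, 0.169]
ee_rot: [3.14, -0.001, -2.532]
ft_force: [-0.0, 0.5, -0.2]
gripper_width: 0.0929
```

```bash
python3 - <<'E'
from fit import *; from go import *
s=say()
p,d=eyes.snapshot('wrist'); cv2.imwrite('pics/w7.png',p[:,:,::-1])
Wr=cloud('wrist',d,Tcam('wrist',s)); W=Wr.reshape(-1,3); c=(.628,-.002)
m=(np.hypot(W[:,0]-c[0],W[:,1]-c[1])<.045)&(W[:,2]>.01)&(W[:,2]<.033); P=W[m]; print(len(P))
# drop tail: keep within radius
x=fitc(P,c,.021); print(x,fitc(P,c,.021,True))
h=cv2.cvtColor(p,cv2.COLOR_RGB2HSV)
m=(np.hypot(Wr[...,0]-c[0],Wr[...,1]-c[1])<.045)&(h[...,0]<20)&(h[...,1]>150)&(Wr[...,2]>.02)&(Wr[...,2]<.1)
if m.sum(): b=np.median(Wr[m],0); print('beak',b,m.sum(),np.degrees(np.arctan2(b[1]-x[0][1],b[0]-x[0][0])))
print(shift(s,[x[0][0],x[0][1],.010],np.radians(215)))
E
```

```text
t 11.3 pos [6.253e-01 3.000e-04 1.690e-01] rpy [ 3.1397e+00 -1.2000e-03 -2.5321e+00] f [-0.01  0.48 -0.18] w 0.0929 q [-0.18  0.43  1.41  0.    1.3  -2.36]
158
(array([ 0.62781746, -0.00348325]), np.float64(0.00037049803462526135)) (array([ 0.62696819, -0.00407374,  0.02011856]), np.float64(0.0002638022198643841))
beak [0.64673681 0.01113629 0.04991375] 104 37.69433814682848
(array([-0.    , -0.0048,  0.159 ]), array([ 0.0019, -0.0012, -0.0014]))
```

View pics/w7.png

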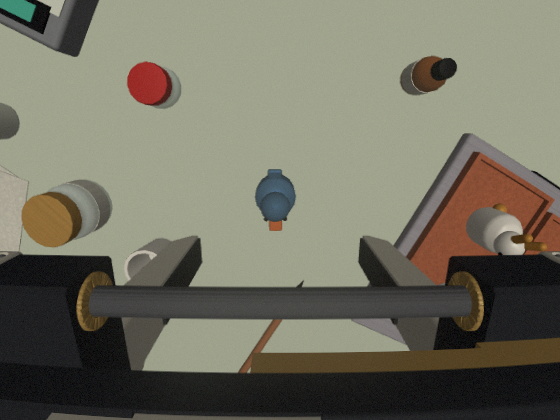

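The duck is at (275,193), square to the jaws with its beak pointing down the image and its tail up, about 5 mm left of centre. The fingers will clear the brush tip at (302,282).

Emit:
arm_command(series=[0, -0.0048, 0.035, 0, 0, 0, -1, 0, -0.0048, 0.08, 0, 0, 0, -1, 0, -0.0048, 0.12, 0, 0, 0, -1, 0, -0.0048, 0.145, 0, 0, 0, -1, 0, -0.0048, 0.152, 0, 0, 0, -1])

```text
time_s: 11.98
tool_pos: [0.627, -0.0022, 0.0162]
ee_rot: [3.139, -0.003, -2.529]
ft_force: [0.0, -0.1, 0.8]
gripper_width: 0.0933
```

Emit:
arm_command(series=[0, 0, 0.004, 0, 0, 0, -1, 0, 0, 0.0065, 0, 0, 0, -1, 0, 0, 0.0065, 0, 0, 0, -1])

```text
time_s: 12.35
tool_pos: [0.6294, -0.004, 0.0123]
ee_rot: [-3.141, 0.001, -2.531]
ft_force: [1.0, -0.2, -0.4]
gripper_width: 0.0929
```

```bash
python3 - <<'E'
from go import *
s=say()
p,d=eyes.snapshot('wrist'); cv2.imwrite('pics/w8.png',p[:,:,::-1])
print(shift(s,[.6278,-.0035,.010],np.radians(215)))
E
```

```text
t 12.35 pos [ 0.6294 -0.004   0.0123] rpy [-3.1405e+00  1.0000e-03 -2.5307e+00] f [ 1.03 -0.18 -0.43] w 0.0929 q [-0.18  0.59  1.57 -0.    0.98 -2.36]
(array([0.001 , 0.0014, 0.0023]), array([-0.0011,  0.001 , -0.    ]))
```

View pics/w8.png

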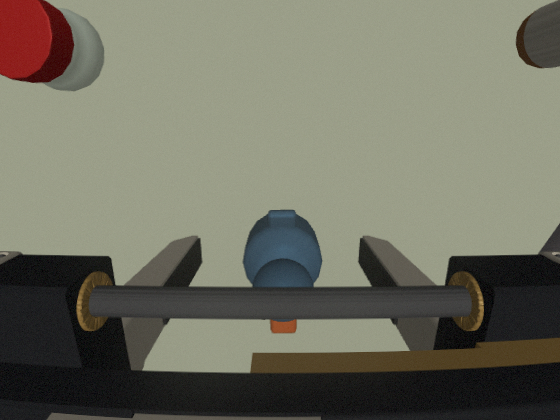

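The duck is centred (x≈282). Trimming and closing.

Emit:
arm_command(series=[0.0005, 0.001, 0.001, 0, 0, 0, -0.6, 0.0005, 0.001, 0.002, 0, 0, 0, -0.2, 0.0005, 0.001, 0.002, 0, 0, 0, 0.2, 0.0005, 0.001, 0.002, 0, 0, 0, 1, 0.0005, 0.001, 0.002, 0, 0, 0, 1])

```text
time_s: 13.02
tool_pos: [0.6279, -0.0035, 0.0095]
ee_rot: [-3.142, -0.0, -2.531]
ft_force: [0.0, -0.3, 0.4]
gripper_width: 0.0474
```

Emit:
arm_command(series=[0, 0, 0, 0, 0, 0, 1, 0, 0, 0, 0, 0, 0, 1, 0, 0, 0, 0, 0, 0, 1])

```text
time_s: 13.4
tool_pos: [0.6279, -0.0035, 0.0094]
ee_rot: [-3.142, 0.0, -2.531]
ft_force: [0.4, 0.5, -0.7]
gripper_width: 0.041
```

```bash
python3 - <<'E'
from go import *
s=say()
p,d=eyes.snapshot('wrist'); cv2.imwrite('pics/w9.png',p[:,:,::-1])
yaw=s['ee_rot'][2]
T=R.from_euler('xyz',[np.pi,0,yaw])
print(T.inv().apply(np.array([.5210,.3180,.14])-s['tool_pos']-[0,0,.13-.0]), np.radians(188)-2*np.pi-yaw)
E
```

```text
t 13.4 pos [ 0.6279 -0.0035  0.0094] rpy [-3.1415  0.     -2.5308] f [ 0.44  0.52 -0.66] w 0.041 q [-0.18  0.59  1.57 -0.    0.98 -2.36]
[-0.09678589  0.32468931 -0.00055661] -0.471207340108994
```

View pics/w9.png

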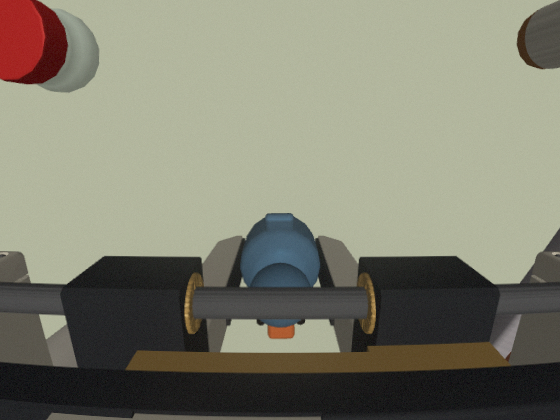

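Gripped at 41 mm, beak and tail clear of the pads. Lifting and carrying over the duck tray.

Emit:
arm_command(series=[0, 0, -0.01, 0, 0, 0, 1, 0, 0, -0.035, 0, 0, 0, 1, 0, 0, -0.075, 0, 0, 0, 1, 0, 0, -0.12, 0, 0, 0, 1, 0, 0, -0.15, 0, 0, 0, 1])

```text
time_s: 14.08
tool_pos: [0.6286, -0.0036, 0.1626]
ee_rot: [-3.139, 0.002, -2.531]
ft_force: [-0.1, 0.2, -0.5]
gripper_width: 0.0412
```

Emit:
arm_command(series=[-0.006, 0.02, 0, 0, 0, 0, 1, -0.016, 0.053, 0, 0, 0, 0, 1, -0.027, 0.09, 0, 0, 0, 0, 1, -0.038, 0.127, 0, 0, 0, 0, 1, -0.0484, 0.1623, 0, 0, 0, 0, 1])

```text
time_s: 14.7
tool_pos: [0.572, 0.1595, 0.1577]
ee_rot: [3.139, -0.003, -2.53]
ft_force: [0.5, 0.3, 0.3]
gripper_width: 0.041
```

Emit:
arm_command(series=[-0.011, 0.037, 0, 0, 0, 0.09, 1, -0.022, 0.074, 0, 0, 0, 0.19, 1, -0.032, 0.11, 0, 0, 0, 0.29, 1, -0.042, 0.14, 0, 0, 0, 0.38, 1, -0.0484, 0.1623, 0, 0, 0, 0.471, 1])

```text
time_s: 15.32
tool_pos: [0.5182, 0.3199, 0.1576]
ee_rot: [-3.141, -0.004, -3.003]
ft_force: [0.1, -0.3, -0.7]
gripper_width: 0.041
```

Emit:
arm_command(series=[0, 0, 0, 0, 0, 0, 1, 0, 0, 0, 0, 0, 0, 1, 0, 0, 0, 0, 0, 0, 1])

```text
time_s: 15.7
tool_pos: [0.521, 0.3171, 0.159]
ee_rot: [-3.141, -0.001, -3.002]
ft_force: [0.6, 0.4, 0.5]
gripper_width: 0.0412
```

```bash
python3 - <<'E'
from go import *
s=say()
p,d=eyes.snapshot('wrist'); cv2.imwrite('pics/w10.png',p[:,:,::-1])
W=cloud('wrist',d,Tcam('wrist',s))
np.save('pics/w10W.npy',W)
print(shift(s,[.521,.318,.0344],np.radians(188)))
for v in (190,):
  print([(u,round(float(W[v,u,1]),3),round(float(W[v,u,0]),3),round(float(W[v,u,2]),3)) for u in range(190,380,4)])
for u in (262,290): print([(v,round(float(W[v,u,0]),3),round(float(W[v,u,1]),3),round(float(W[v,u,2]),3)) for v in range(120,185,3)])
E
```

```text
t 15.7 pos [0.521  0.3171 0.159 ] rpy [-3.1412e+00 -7.0000e-04 -3.0019e+00] f [0.64 0.45 0.48] w 0.0412 q [ 0.36  0.41  1.47 -0.    1.26 -1.35]
(array([-0.0002,  0.0009,  0.1246]), array([-0.0004, -0.0007,  0.0001]))
[(190, 0.227, 0.525, 0.024), (194, 0.231, 0.525, 0.024), (198, 0.234, 0.524, 0.023), (202, 0.239, 0.523, 0.024), (206, 0.243, 0.523, 0.024), (210, 0.247, 0.522, 0.023), (214, 0.252, 0.52, 0.031), (218, 0.256, 0.52, 0.029), (222, 0.258, 0.522, 0.019), (226, 0.264, 0.519, 0.031), (230, 0.267, 0.518, 0.029), (234, 0.271, 0.519, 0.024), (238, 0.275, 0.519, 0.023), (242, 0.279, 0.518, 0.023), (246, 0.283, 0.517, 0.024), (250, 0.287, 0.517, 0.024), (254, 0.291, 0.516, 0.024), (258, 0.295, 0.516, 0.024), (262, 0.299, 0.515, 0.024), (266, 0.303, 0.514, 0.024), (270, 0.307, 0.514, 0.024), (274, 0.311, 0.514, 0.023), (278, 0.315, 0.513, 0.023), (282, 0.319, 0.512, 0.025), (286, 0.323, 0.512, 0.024), (290, 0.326, 0.511, 0.024), (294, 0.33, 0.51, 0.025), (298, 0.335, 0.51, 0.024), (302, 0.338, 0.509, 0.024), (306, 0.342, 0.509, 0.024), (310, 0.346, 0.508, 0.023), (314, 0.35, 0.508, 
[... 978 characters left out ...]
24), (177, 0.502, 0.297, 0.024), (180, 0.505, 0.297, 0.024), (183, 0.508, 0.298, 0.024)]
[(120, 0.444, 0.317, 0.018), (123, 0.446, 0.317, 0.019), (126, 0.449, 0.317, 0.019), (129, 0.452, 0.318, 0.019), (132, 0.455, 0.318, 0.018), (135, 0.458, 0.319, 0.019), (138, 0.46, 0.319, 0.031), (141, 0.463, 0.319, 0.03), (144, 0.466, 0.32, 0.024), (147, 0.469, 0.32, 0.023), (150, 0.472, 0.321, 0.023), (153, 0.475, 0.321, 0.023), (156, 0.478, 0.322, 0.023), (159, 0.48, 0.322, 0.024), (162, 0.483, 0.322, 0.024), (165, 0.486, 0.323, 0.024), (168, 0.489, 0.323, 0.023), (171, 0.492, 0.324, 0.023), (174, 0.495, 0.324, 0.023), (177, 0.498, 0.325, 0.022), (180, 0.501, 0.325, 0.022), (183, 0.504, 0.325, 0.024)]
```

View pics/w10.png

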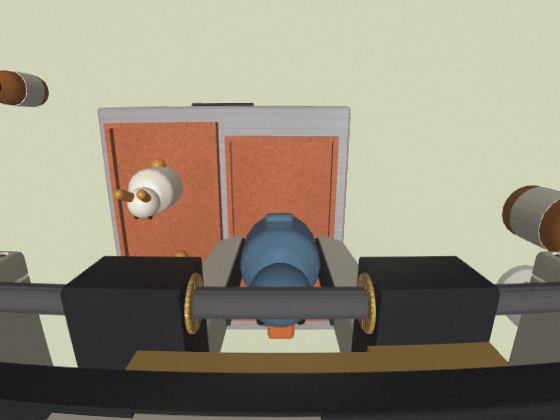

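The wrist view confirms the duck is centred over the empty end of the duck tray, with the rabbit standing at (155,190) in its own tray. Lowering.

Emit:
arm_command(series=[0, 0.0008, 0.02, 0, 0, 0, 1, 0, 0.0008, 0.055, 0, 0, 0, 1, 0, 0.0008, 0.09, 0, 0, 0, 1, 0, 0.0008, 0.112, 0, 0, 0, 1, 0, 0.0008, 0.118, 0, 0, 0, 1])

```text
time_s: 16.38
tool_pos: [0.5202, 0.3176, 0.0399]
ee_rot: [-3.141, -0.003, -3.003]
ft_force: [-0.7, 0.1, -1.3]
gripper_width: 0.0409
```

Emit:
arm_command(series=[0, 0, 0, 0, 0, 0, 1, 0, 0, 0, 0, 0, 0, 1, 0, 0, 0.001, 0, 0, 0, 1, 0, 0, 0.002, 0, 0, 0, 1, 0, 0, 0.002, 0, 0, 0, 1])

```text
time_s: 17.0
tool_pos: [0.5209, 0.3188, 0.0396]
ee_rot: [3.142, 0.0, -3.002]
ft_force: [-0.8, 0.6, -0.7]
gripper_width: 0.0408
```

Emit:
arm_command(series=[0, 0, 0.0007, 0, 0, 0, 1, 0, 0, 0.0014, 0, 0, 0, 1, 0, 0, 0.002, 0, 0, 0, 1, 0, 0, 0.002, 0, 0, 0, 1])

```text
time_s: 17.5
tool_pos: [0.5209, 0.3187, 0.0373]
ee_rot: [-3.142, -0.0, -3.002]
ft_force: [1.5, -0.3, -0.6]
gripper_width: 0.0411
```

Emit:
arm_command(series=[0, 0, 0.0008, 0, 0, 0, 1, 0, 0, 0.0015, 0, 0, 0, 1, 0, 0, 0.0022, 0, 0, 0, 1, 0, 0, 0.0022, 0, 0, 0, 1])

```text
time_s: 18.0
tool_pos: [0.5209, 0.3187, 0.0351]
ee_rot: [-3.142, -0.0, -3.002]
ft_force: [0.3, 0.4, -0.4]
gripper_width: 0.041
```

Emit:
arm_command(series=[0, 0, 0.0002, 0, 0, 0, 1, 0, 0, 0.0004, 0, 0, 0, 1, 0, 0, 0.0004, 0, 0, 0, 1])

```text
time_s: 18.38
tool_pos: [0.521, 0.3187, 0.0349]
ee_rot: [3.142, 0.0, -3.002]
ft_force: [0.9, -0.4, -0.8]
gripper_width: 0.041
```

Emit:
arm_command(series=[0, 0, 0.0003, 0, 0, 0, 1, 0, 0, 0.0005, 0, 0, 0, 1, 0, 0, 0.0005, 0, 0, 0, 1])

```text
time_s: 18.75
tool_pos: [0.5209, 0.3187, 0.0344]
ee_rot: [-3.142, 0.0, -3.002]
ft_force: [0.4, -0.2, 0.3]
gripper_width: 0.0408
```

Emit:
arm_command(series=[0, 0, 0.0003, 0, 0, 0, 1, 0, 0, 0.0003, 0, 0, 0, 1])

```text
time_s: 19.0
tool_pos: [0.521, 0.3187, 0.0344]
ee_rot: [-3.142, 0.0, -3.002]
ft_force: [-2.1, -0.4, 3.5]
gripper_width: 0.0409
```

Contact (3.5 N). Releasing and retreating.

Emit:
arm_command(series=[0, 0, 0, 0, 0, 0, 0.1, 0, 0, 0, 0, 0, 0, 0.0, 0, 0, 0, 0, 0, 0, -0.1, 0, 0, 0, 0, 0, 0, -0.25, 0, 0, 0, 0, 0, 0, -0.3])

```text
time_s: 19.62
tool_pos: [0.5209, 0.3188, 0.0339]
ee_rot: [-3.142, -0.0, -3.002]
ft_force: [0.0, -0.2, -0.8]
gripper_width: 0.0599
```

Emit:
arm_command(series=[0, 0, 0, 0, 0, 0, -0.3, 0, 0, -0.005, 0, 0, 0, -0.3, 0, 0, -0.02, 0, 0, 0, -0.3, 0, 0, -0.05, 0, 0, 0, -0.3, 0, 0, -0.09, 0, 0, 0, -0.3])

```text
time_s: 20.25
tool_pos: [0.5205, 0.3185, 0.1253]
ee_rot: [-3.141, -0.001, -3.002]
ft_force: [0.4, 0.5, 0.3]
gripper_width: 0.0605
```

Emit:
arm_command(series=[0, 0, -0.02, 0, 0, 0, 0, 0, 0, -0.05, 0, 0, 0, 0.5, 0, 0, -0.06, 0, 0, 0, 1])

```text
time_s: 20.62
tool_pos: [0.5221, 0.3192, 0.1873]
ee_rot: [3.14, 0.005, -3.002]
ft_force: [0.6, 0.3, -0.4]
gripper_width: 0.0353
```

```bash
python3 - <<'E'
from go import *
s=say()
p,d=eyes.snapshot('wrist'); cv2.imwrite('pics/w11.png',p[:,:,::-1])
p,d=eyes.snapshot('scene'); cv2.imwrite('pics/s11.png',cv2.resize(p[60:360,100:500,::-1],(800,600)))
T=R.from_euler('xyz',[np.pi,0,s['ee_rot'][2]])
print(T.inv().apply(np.array([.563,-.3605,.15])-s['tool_pos']))
E
```

```text
t 20.625 pos [0.5221 0.3192 0.1873] rpy [ 3.1405  0.0048 -3.0017] f [ 0.63  0.28 -0.44] w 0.0353 q [ 0.37  0.39  1.43 -0.    1.32 -1.34]
[ 0.05426844 -0.67878548  0.03728101]
```

View pics/w11.png

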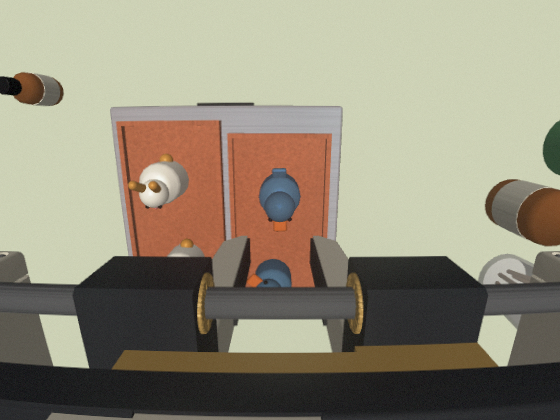

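View pics/s11.png

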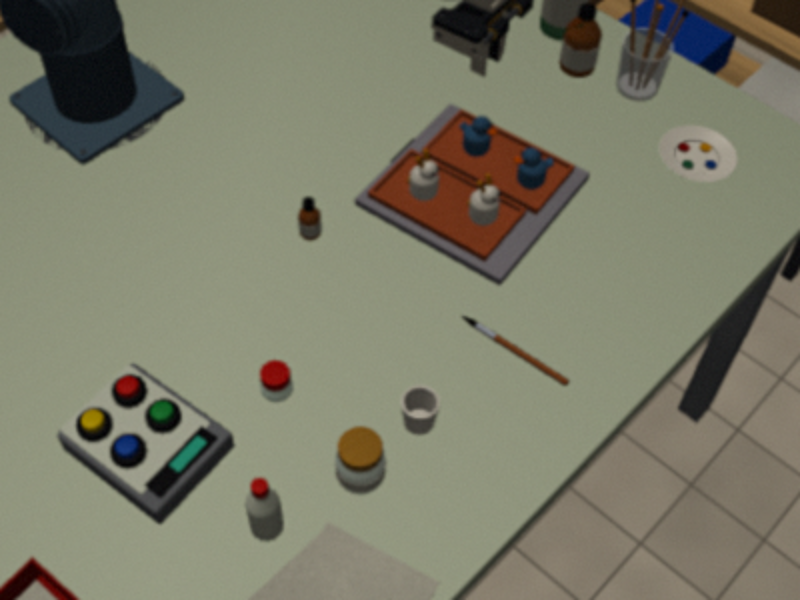

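Both pieces stand upright in the right trays. In the wrist view the rabbit is at (163,182) and the duck at (280,195), and everything else is in place. Moving above the blue key with the fingers closed.

Emit:
arm_command(series=[0.003, -0.03, 0.001, 0, 0, 0, 1, 0.006, -0.075, 0.002, 0, 0, 0, 1, 0.01, -0.125, 0.004, 0, 0, 0, 1, 0.014, -0.175, 0.006, 0, 0, 0, 1, 0.018, -0.226, 0.007, 0, 0, 0, 1])

```text
time_s: 21.35
tool_pos: [0.5336, 0.091, 0.1756]
ee_rot: [3.141, -0.002, -3.001]
ft_force: [0.7, 0.2, 1.4]
gripper_width: 0.0002
```

Emit:
arm_command(series=[0.0036, -0.045, 0.0014, 0, 0, 0, 1, 0.0072, -0.09, 0.003, 0, 0, 0, 1, 0.011, -0.135, 0.0045, 0, 0, 0, 1, 0.0145, -0.18, 0.006, 0, 0, 0, 1, 0.018, -0.226, 0.007, 0, 0, 0, 1])

```text
time_s: 21.98
tool_pos: [0.5474, -0.135, 0.1686]
ee_rot: [3.14, -0.002, -3.002]
ft_force: [1.3, -0.2, -0.6]
gripper_width: 0.0004
```

Emit:
arm_command(series=[0.0036, -0.045, 0.0014, 0, 0, 0, 1, 0.0072, -0.09, 0.003, 0, 0, 0, 1, 0.011, -0.135, 0.0045, 0, 0, 0, 1, 0.0145, -0.185, 0.006, 0, 0, 0, 1, 0.018, -0.226, 0.007, 0, 0, 0, 1])

```text
time_s: 22.6
tool_pos: [0.5612, -0.3616, 0.1612]
ee_rot: [3.14, -0.002, -3.002]
ft_force: [0.8, 0.1, -0.6]
gripper_width: 0.0002
```

Emit:
arm_command(series=[0, 0, 0, 0, 0, 0, 1, 0, 0, 0, 0, 0, 0, 1, 0, 0, 0, 0, 0, 0, 1])

```text
time_s: 22.98
tool_pos: [0.5619, -0.3586, 0.1627]
ee_rot: [3.141, -0.0, -3.001]
ft_force: [0.3, -0.5, -0.6]
gripper_width: 0.0003
```

```bash
cat > keys.py <<'E'
from go import *
def keys(p,W):
    h=cv2.cvtColor(p,cv2.COLOR_RGB2HSV); out={}
    reg=(abs(W[...,0]-.53)<.09)&(abs(W[...,1]+.335)<.09)&(W[...,2]>.05)&(W[...,2]<.07)&(h[...,1]>140)&(h[...,2]>50)
    for k,(a,b) in dict(blue=(105,130),yel=(20,35),green=(50,80),red=(0,8)).items():
        m=reg&(h[...,0]>=a)&(h[...,0]<=b); q=W[m]
        if m.sum()>30:
            zt=np.percentile(q[:,2],70); t=q[q[:,2]>zt-.004]; (x,y),r=cv2.minEnclosingCircle((t[:,:2]*1000).astype(np.float32))
            print(k,m.sum(),'circ',round(x,1),round(y,1),round(r,1),'med',np.round(np.median(t,0),4))
E
python3 - <<'E'
from keys import *
s=say()
p,d=eyes.snapshot('wrist'); cv2.imwrite('pics/w12.png',p[:,:,::-1])
W=cloud('wrist',d,Tcam('wrist',s)); np.savez('pics/w12.npz',p=p,W=W); keys(p,W)
E
```

```text
t 22.975 pos [ 0.5619 -0.3586  0.1627] rpy [ 3.1405e+00 -5.0000e-04 -3.0005e+00] f [ 0.27 -0.48 -0.56] w 0.0003 q [-0.74  0.5   1.31  0.    1.33 -2.45]
blue 590 circ 562.3 -360.9 13.1 med [ 0.562 -0.361  0.058]
yel 740 circ 504.9 -368.5 13.4 med [ 0.5046 -0.3685  0.058 ]
red 750 circ 497.5 -309.2 13.8 med [ 0.4971 -0.3095  0.0579]
```

View pics/w12.png

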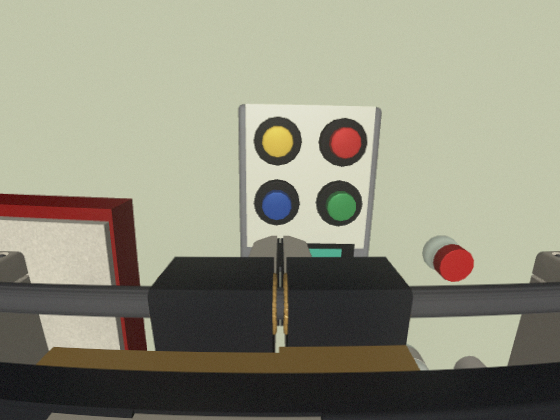

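The console is fully visible: yellow (278,141), red (344,143), blue (277,206), green (341,206). Checking the housing height around the caps.

```bash
python3 - <<'E'
from go import *
z=np.load('pics/w12.npz'); W=z['W']
for v in (206,141): print([(u,round(float(W[v,u,1]),3),round(float(W[v,u,2]),3)) for u in range(246,370,3)])
s=status.observe(); print(shift(s,[.5623,-.361,.075],np.radians(188)))
E
```

```text
[(246, -0.39, 0.037), (249, -0.387, 0.036), (252, -0.384, 0.036), (255, -0.381, 0.047), (258, -0.378, 0.048), (261, -0.375, 0.047), (264, -0.372, 0.057), (267, -0.37, 0.059), (270, -0.367, 0.06), (273, -0.364, 0.057), (276, -0.361, 0.058), (279, -0.359, 0.058), (282, -0.356, 0.059), (285, -0.353, 0.058), (288, -0.351, 0.059), (291, -0.347, 0.049), (294, -0.344, 0.049), (297, -0.341, 0.048), (300, -0.337, 0.035), (303, -0.334, 0.035), (306, -0.332, 0.037), (309, -0.329, 0.036), (312, -0.325, 0.035), (315, -0.323, 0.036), (318, -0.322, 0.048), (321, -0.319, 0.048), (324, -0.316, 0.049), (327, -0.315, 0.057), (330, -0.312, 0.058), (333, -0.31, 0.059), (336, -0.307, 0.059), (339, -0.304, 0.058), (342, -0.302, 0.058), (345, -0.299, 0.059), (348, -0.296, 0.058), (351, -0.293, 0.057), (354, -0.291, 0.058), (357, -0.285, 0.048), (360, -0.282, 0.049), (363, -0.276, 0.037), (366, -0.272, 0.035), (369, -0.269, 0.034)]
[(246, -0.397, 0.037), (249, -0.395, 0.036), (252, -0.392, 0.037), (255, -0.388, 0.049), (258, -0.386, 0.048), (261, -0.383, 0.047), (264, -0.38, 0.057), (267, -0.377, 0.058), (270, -0.375, 0.058), (273, -0.372, 0.059), (276, -0.37, 0.057), (279, -0.367, 0.058), (282, -0.364, 0.058), (285, -0.362, 0.058), (288, -0.359, 0.058), (291, -0.357, 0.057), (294, -0.354, 0.048), (297, -0.351, 0.047), (300, -0.348, 0.048), (303, -0.345, 0.037), (306, -0.342, 0.037), (309, -0.339, 0.036), (312, -0.336, 0.036), (315, -0.333, 0.036), (318, -0.331, 0.037), (321, -0.329, 0.048), (324, -0.327, 0.048), (327, -0.324, 0.048), (330, -0.322, 0.054), (333, -0.32, 0.058), (336, -0.318, 0.057), (339, -0.315, 0.058), (342, -0.312, 0.057), (345, -0.31, 0.057), (348, -0.307, 0.058), (351, -0.305, 0.058), (354, -0.302, 0.058), (357, -0.3, 0.058), (360, -0.297, 0.057), (363, -0.292, 0.048), (366, -0.289, 0.047), (369, -0.283, 0.036)]
(array([ 0.0001, -0.0023,  0.088 ]), array([ 0.0005, -0.0002,  0.0016]))
```

Cap tops are at 0.059 and housing tops at 0.049, so a 6 mm press clears the housing. Pressing blue.

Emit:
arm_command(series=[0, -0.0023, 0.03, 0, 0, 0, 1, 0, -0.0023, 0.06, 0, 0, 0, 1, 0, -0.0023, 0.085, 0, 0, 0, 1, 0, -0.0023, 0.095, 0, 0, 0, 1, 0, -0.0023, 0.096, 0, 0, 0, 1])

```text
time_s: 23.65
tool_pos: [0.5623, -0.3618, 0.067]
ee_rot: [3.141, -0.0, -3.001]
ft_force: [-0.3, -0.8, -1.4]
gripper_width: 0.0002
```

Emit:
arm_command(series=[0, 0, 0, 0, 0, 0, 1, 0, 0, 0, 0, 0, 0, 1])

```text
time_s: 23.9
tool_pos: [0.5629, -0.3629, 0.0684]
ee_rot: [-3.14, 0.001, -3.002]
ft_force: [0.3, 0.9, 0.7]
gripper_width: 0.0005
```

```bash
python3 - <<'E'
from go import *
s=say(); print(shift(s,[.5623,-.361,.0525],np.radians(188)))
p,d=eyes.snapshot('wrist'); cv2.imwrite('pics/w13.png',p[:,:,::-1])
E
```

```text
t 23.9 pos [ 0.5629 -0.3629  0.0684] rpy [-3.1399e+00  1.4000e-03 -3.0018e+00] f [0.25 0.94 0.68] w 0.0005 q [-0.74  0.59  1.41  0.    1.14 -2.45]
(array([0.0003, 0.002 , 0.0159]), array([-0.0017,  0.0014,  0.0002]))
```

View pics/w13.png

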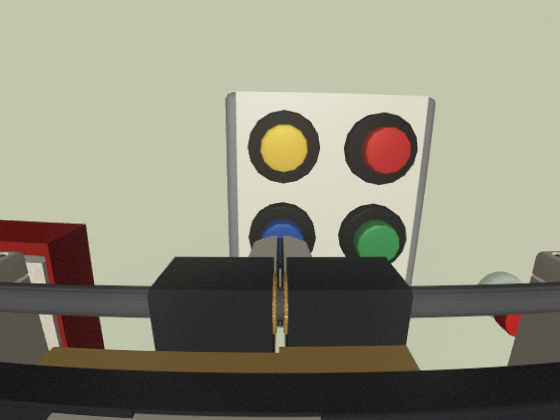

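The fingertips are over the blue cap at (282,240), about 1.5 mm off. Correcting and pressing in steps.

Emit:
arm_command(series=[0, 0.0015, 0.005, 0, 0, 0, 1, 0, 0.0015, 0.009, 0, 0, 0, 1, 0, 0.0015, 0.012, 0, 0, 0, 1, 0, 0.0015, 0.014, 0, 0, 0, 1, 0, 0.0015, 0.014, 0, 0, 0, 1])

```text
time_s: 24.58
tool_pos: [0.5621, -0.3608, 0.0538]
ee_rot: [-3.142, 0.0, -3.002]
ft_force: [-0.7, 1.2, 6.1]
gripper_width: 0.0005
```

Emit:
arm_command(series=[0, 0, 0.001, 0, 0, 0, 1, 0, 0, 0.001, 0, 0, 0, 1])

```text
time_s: 24.82
tool_pos: [0.5621, -0.3609, 0.0537]
ee_rot: [-3.141, 0.0, -3.002]
ft_force: [-3.0, 3.4, 10.5]
gripper_width: 0.0006
```

Emit:
arm_command(series=[0, 0, 0.001, 0, 0, 0, 1, 0, 0, 0.001, 0, 0, 0, 1])

```text
time_s: 25.08
tool_pos: [0.5622, -0.3609, 0.0536]
ee_rot: [-3.141, 0.001, -3.002]
ft_force: [-4.5, 3.8, 15.9]
gripper_width: 0.0006
```

Bottomed: position stopped at 0.0537 and the force rose to 16 N. Raising and moving to yellow.

Emit:
arm_command(series=[0, 0, -0.006, 0, 0, 0, 1, 0, 0, -0.016, 0, 0, 0, 1, 0, 0, -0.03, 0, 0, 0, 1, 0, 0, -0.03, 0, 0, 0, 1])

```text
time_s: 25.58
tool_pos: [0.5628, -0.3618, 0.0826]
ee_rot: [-3.139, 0.002, -3.002]
ft_force: [-0.4, 0.4, 1.0]
gripper_width: 0.0003
```

Emit:
arm_command(series=[0.02, 0, 0, 0, 0, 0, 1, 0.045, 0.0003, 0, 0, 0, 0, 1, 0.058, 0.0006, 0, 0, 0, 0, 1, 0.058, 0.0006, 0.008, 0, 0, 0, 1, 0.058, 0.0006, 0.013, 0, 0, 0, 1])

```text
time_s: 26.2
tool_pos: [0.5049, -0.3683, 0.0673]
ee_rot: [3.141, 0.0, -3.002]
ft_force: [-0.2, 0.0, -0.5]
gripper_width: 0.0003
```

Emit:
arm_command(series=[0, 0, 0, 0, 0, 0, 1, 0, 0, 0, 0, 0, 0, 1])

```text
time_s: 26.45
tool_pos: [0.505, -0.3683, 0.0679]
ee_rot: [3.142, 0.0, -3.001]
ft_force: [0.3, 0.6, 0.1]
gripper_width: 0.0005
```

```bash
python3 - <<'E'
from go import *
s=say(); print(shift(s,[.5048,-.3685,.0525],np.radians(188)))
p,d=eyes.snapshot('wrist'); cv2.imwrite('pics/w14.png',p[:,:,::-1])
p,d=eyes.snapshot('scene'); cv2.imwrite('pics/s14.png',cv2.resize(p[220:340,110:270,::-1],(800,600)))
E
```

```text
t 26.45 pos [ 0.505  -0.3683  0.0679] rpy [ 3.1416  0.     -3.0012] f [0.26 0.58 0.07] w 0.0005 q [-0.81  0.52  1.53  0.    1.09 -2.52]
(array([ 0.0002, -0.0001,  0.0154]), array([0.    , 0.    , 0.0008]))
```

View pics/w14.png

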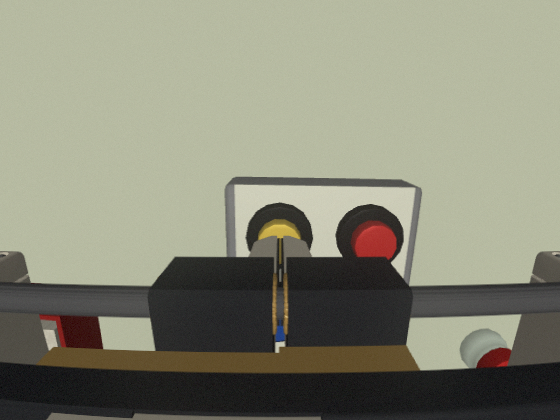

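View pics/s14.png

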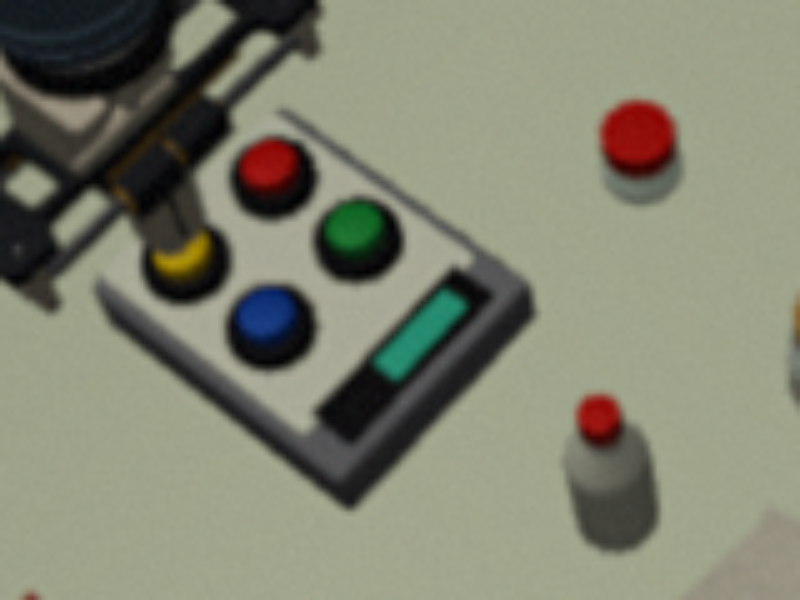

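The tip is centred over yellow (280,232), and the blue key is fully up again. Pressing yellow.

Emit:
arm_command(series=[0, 0, 0.005, 0, 0, 0, 1, 0, 0, 0.009, 0, 0, 0, 1, 0, 0, 0.012, 0, 0, 0, 1, 0, 0, 0.014, 0, 0, 0, 1, 0, 0, 0.014, 0, 0, 0, 1])

```text
time_s: 27.18
tool_pos: [0.5046, -0.3684, 0.0542]
ee_rot: [3.142, 0.0, -3.002]
ft_force: [0.0, 1.0, 3.3]
gripper_width: 0.0009
```

Emit:
arm_command(series=[0, 0, 0.001, 0, 0, 0, 1, 0, 0, 0.001, 0, 0, 0, 1])

```text
time_s: 27.42
tool_pos: [0.5046, -0.3684, 0.0538]
ee_rot: [-3.141, 0.0, -3.002]
ft_force: [-1.0, 1.5, 6.2]
gripper_width: 0.0007
```

Emit:
arm_command(series=[0, 0, 0.001, 0, 0, 0, 1, 0, 0, 0.001, 0, 0, 0, 1])

```text
time_s: 27.68
tool_pos: [0.5046, -0.3685, 0.0537]
ee_rot: [-3.141, 0.0, -3.002]
ft_force: [-3.3, 3.3, 12.1]
gripper_width: 0.0006
```

Bottomed at 0.0537 again (12 N). Raising and moving to green, at a height that clears every cap.

Emit:
arm_command(series=[0, 0, -0.006, 0, 0, 0, 1, 0, 0, -0.016, 0, 0, 0, 1, 0, 0, -0.03, 0, 0, 0, 1, 0, 0, -0.03, 0, 0, 0, 1])

```text
time_s: 28.18
tool_pos: [0.5053, -0.3693, 0.0836]
ee_rot: [-3.139, 0.002, -3.002]
ft_force: [0.5, -0.1, 0.1]
gripper_width: 0.0006
```

Emit:
arm_command(series=[-0.02, 0.02, 0, 0, 0, 0, 1, -0.045, 0.045, 0, 0, 0, 0, 1, -0.0591, 0.0593, 0, 0, 0, 0, 1, -0.0591, 0.0593, 0.008, 0, 0, 0, 1, -0.0591, 0.0593, 0.013, 0, 0, 0, 1])

```text
time_s: 28.8
tool_pos: [0.554, -0.3019, 0.0681]
ee_rot: [3.141, -0.001, -3.002]
ft_force: [0.4, 0.1, -0.2]
gripper_width: 0.0007
```

Emit:
arm_command(series=[0, 0, 0, 0, 0, 0, 1, 0, 0, 0, 0, 0, 0, 1])

```text
time_s: 29.05
tool_pos: [0.5544, -0.3023, 0.069]
ee_rot: [-3.142, -0.0, -3.003]
ft_force: [-1.1, 0.0, -0.7]
gripper_width: 0.0007
```

```bash
python3 - <<'E'
from go import *
s=say(); print(shift(s,[.555,-.3015,.0525],np.radians(188)))
p,d=eyes.snapshot('wrist'); cv2.imwrite('pics/w15.png',p[:,:,::-1])
p,d=eyes.snapshot('scene'); cv2.imwrite('pics/s15.png',cv2.resize(p[220:340,110:270,::-1],(800,600)))
E
```

```text
t 29.05 pos [ 0.5544 -0.3023  0.069 ] rpy [-3.1415e+00 -1.0000e-04 -3.0029e+00] f [-1.09  0.05 -0.71] w 0.0007 q [-0.68  0.53  1.51 -0.    1.1  -2.38]
(array([-0.0007,  0.0007,  0.0165]), array([-0.0001, -0.0001, -0.0009]))
```

View pics/w15.png

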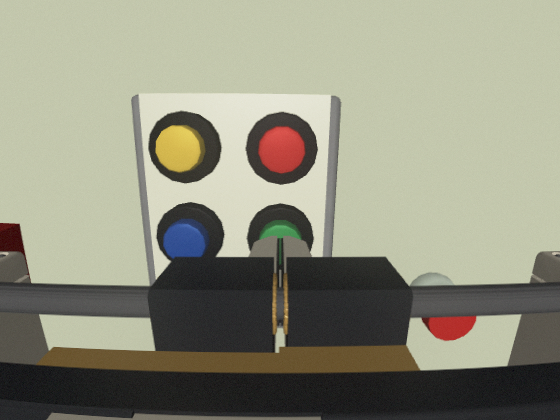

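View pics/s15.png

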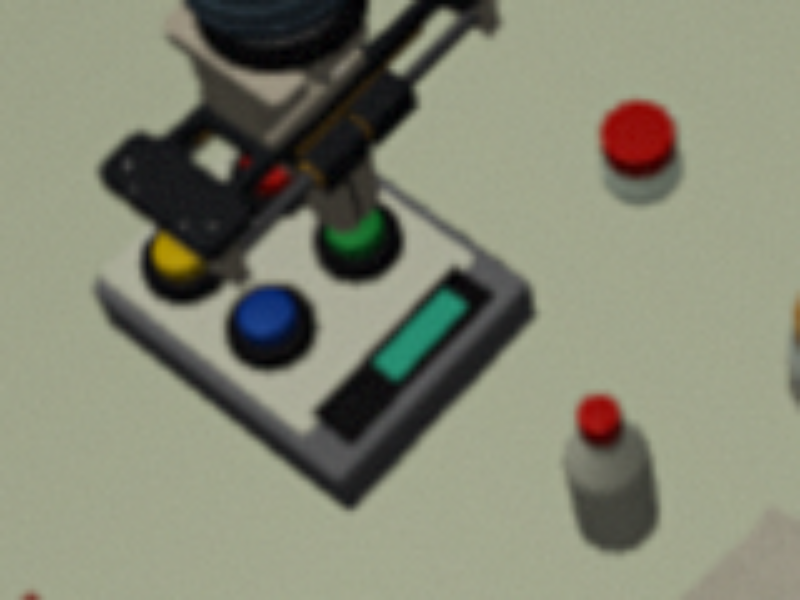

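The tip is centred over green (280,232), and yellow and blue are both up. Pressing green.

Emit:
arm_command(series=[0, 0.0005, 0.005, 0, 0, 0, 1, 0, 0.0005, 0.009, 0, 0, 0, 1, 0, 0.0005, 0.012, 0, 0, 0, 1, 0, 0.0005, 0.015, 0, 0, 0, 1, 0, 0.0005, 0.015, 0, 0, 0, 1])

```text
time_s: 29.78
tool_pos: [0.5546, -0.301, 0.0541]
ee_rot: [3.142, -0.0, -3.002]
ft_force: [-2.3, 0.4, 3.6]
gripper_width: 0.0007
```

Emit:
arm_command(series=[0, 0, 0.001, 0, 0, 0, 1, 0, 0, 0.001, 0, 0, 0, 1])

```text
time_s: 30.02
tool_pos: [0.5547, -0.301, 0.0538]
ee_rot: [-3.141, 0.0, -3.002]
ft_force: [-2.8, 2.4, 7.4]
gripper_width: 0.0004
```

Emit:
arm_command(series=[0, 0, 0.001, 0, 0, 0, 1, 0, 0, 0.001, 0, 0, 0, 1])

```text
time_s: 30.28
tool_pos: [0.5547, -0.301, 0.0537]
ee_rot: [-3.141, 0.0, -3.002]
ft_force: [-5.3, 1.9, 12.5]
gripper_width: 0.0004
```

Emit:
arm_command(series=[0, 0, -0.006, 0, 0, 0, 1, 0, 0, -0.02, 0, 0, 0, 1, 0, 0, -0.05, 0, 0, 0, 1, 0, 0, -0.09, 0, 0, 0, 1, 0, 0, -0.12, 0, 0, 0, 1])

```text
time_s: 30.9
tool_pos: [0.5553, -0.3013, 0.1743]
ee_rot: [-3.14, 0.002, -3.002]
ft_force: [-0.1, 0.0, 0.1]
gripper_width: 0.0009
```

Emit:
arm_command(series=[0, 0, 0, 0, 0, 0, 1, 0, 0, 0, 0, 0, 0, 1, 0, 0, 0, 0, 0, 0, 1])

```text
time_s: 31.28
tool_pos: [0.554, -0.3004, 0.1703]
ee_rot: [3.139, -0.002, -3.002]
ft_force: [-0.3, 0.4, 0.7]
gripper_width: 0.0005
```

```bash
python3 - <<'E'
from keys import *
s=say()
p,d=eyes.snapshot('wrist'); cv2.imwrite('pics/w16.png',p[:,:,::-1]); keys(p,cloud('wrist',d,Tcam('wrist',s)))
p,d=eyes.snapshot('scene'); cv2.imwrite('pics/s16.png',cv2.resize(p[60:360,100:500,::-1],(800,600)))
from fit import fitc
W=cloud('scene',d,Tcam('scene')).reshape(-1,3)
for k,c in dict(rab=(.522,.2),duck=(.521,.318),r1=(.614,.227),d1=(.6195,.3265)).items():
    m=(np.hypot(W[:,0]-c[0],W[:,1]-c[1])<.04)&(W[:,2]>.037)&(W[:,2]<.056); n=(np.hypot(W[:,0]-c[0],W[:,1]-c[1])<.03)
    print(k,fitc(W[m],c,.021),W[n][:,2].max())
say()
E
```

```text
t 31.275 pos [ 0.554  -0.3004  0.1703] rpy [ 3.1393e+00 -2.1000e-03 -3.0018e+00] f [-0.31  0.4   0.73] w 0.0005 q [-0.67  0.44  1.4   0.    1.31 -2.38]
blue 546 circ 562.3 -361.2 12.8 med [ 0.5621 -0.361   0.058 ]
yel 687 circ 505.0 -368.0 13.5 med [ 0.5047 -0.368   0.0579]
red 710 circ 497.4 -309.0 13.5 med [ 0.4972 -0.3091  0.058 ]
rab (array([0.52361748, 0.20065437]), np.float64(0.0010632391096351626)) 0.10391351356818657
duck (array([0.51836943, 0.31838202]), np.float64(0.0013451770377868894)) 0.09291839445580719
r1 (array([0.61377243, 0.22600525]), np.float64(0.0012577486828419214)) 0.10431274580438976
d1 (array([0.61867777, 0.32426405]), np.float64(0.0010011487417763802)) 0.09290878477814468
t 31.375 pos [ 0.5542 -0.3006  0.1706] rpy [ 3.1397e+00 -1.7000e-03 -3.0018e+00] f [ 1.27  0.93 -1.1 ] w 0.0005 q [-0.67  0.44  1.4   0.    1.31 -2.38]
```

View pics/s16.png

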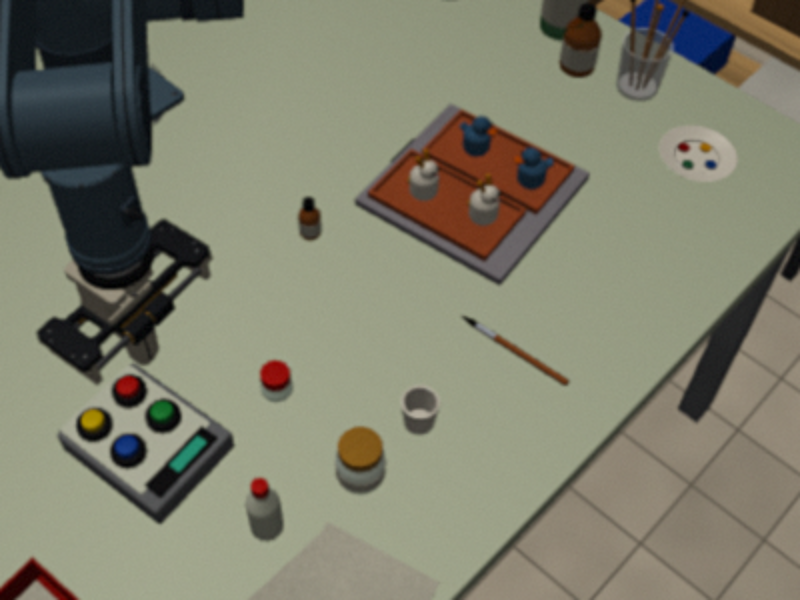

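View pics/w16.png

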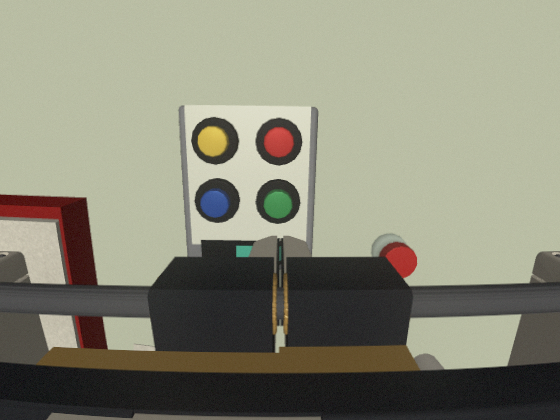

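Both views show all four pieces upright in the correct trays, the bystanders undisturbed and all four keys up. Handing in.

```bash
python3 -c "
from workcell import ticket
print(ticket.job_done())"
```

```text
the job is handed in; nothing more can be done
None
```

The job is done and handed in at about 31.4 s of the 64 s allowed. The loose rabbit and the loose duck each stand upright in the tray that already held one of their kind. I then pressed blue, yellow and green once each, in that order, and did not touch red.

- **Setting down:** I lowered each piece in sub-millimetre steps until about 3 N of contact, then opened the fingers part way and lifted clear.
- **Pieces:** The last scene-camera fit puts the rabbit at (0.524, 0.201) and the duck at (0.518, 0.318). Their tops are level with those of the pieces already in the trays. The bystanders look unmoved in the picture; I did not measure them.
- **Keys:** Each key bottomed, with the tip stopping at 0.0537 m and the force rising to 12–16 N. The pictures show blue and yellow back up before the next press. The last wrist measurement puts blue, yellow and red at their full-up height.
- **Green key:** My colour detection missed green in the last two wrist pictures, so I confirmed it was up by eye only.
- **Calibration:** The cameras disagreed by about 2–3 mm on positions. I allowed for this by refining each grasp and key with the wrist camera.

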